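# Crack open the stuck lid of the wax melter and hold it ajar

### The job

A spatula and a wooden wick bar were left on the wax melter's lid: lay the spatula flat in the long compartment of the white tray and the wick bar flat in the shorter compartment behind it that fits it, each lengthwise in its compartment and set down rather than dropped. Then take the lid's handle, break the lid free from its sticky gasket without letting it fly open, and finish while still holding it ajar and still, with a gap of about 40 mm at the front edge. Do not disturb the amber jars or the steel jug.

Things in the scene. Friction and masses are not known exactly. Their poses are not given: they have to be found in the camera images.
- lid_handle (a point): Middle of the handle on the melter's lid: a black round bar 14 mm thick, 100 mm between its two end posts (12 mm thick), which raise its centre line 45 mm above the lid's top face. Axes are those of the lid: y along the bar, x from the lid's front edge to its hinge, z normal to the lid. The bar may turn between the fingers as the lid tilts. The bar lies 28 mm behind the lid's front edge.
- lid_top (a point): Centre of the top face of the melter's flat aluminium lid (280 x 280 mm, 12 mm thick), 126 mm above the bench when shut. Same axes as lid_handle. The melter is a steel box 280 x 280 mm, 110 mm tall, fixed to the bench, its front (handle side) towards the robot; it may stand to the left or the right, the tray on the other side.
- lid_hinge (a point): Middle of the lid's hinge line, at the melter's far upper edge, 110 mm above the bench; does not move. Its y axis is the hinge line, x points from the front of the melter to its back, z up. The handle bar's centre line is 252 mm in front of it and 61 mm above it when the lid is shut.
- melter_lid (a joint): Lid angle, rad: 0 shut, grows as the front edge rises; front gap = 280 mm x its sine (0.14 is 40 mm). The gasket holds until about 14 N is pulled up at the handle (18 N if the bar must turn in tight, untilted fingers), strongest at first and gone after 7 mm of rise at the front (0.025 rad). Then the lid (0.55 kg, varies) hangs free: 3 N at the handle (10 N in tight untilted fingers); let go, it falls shut.
- spatula: Mixing spatula, 210 mm long, lying flat, 60 g. Origin: middle of its length, on its underside. Its x axis runs from the handle to the blade. Dark wooden handle, 120 mm long, 18 mm wide, 12 mm thick (x -105 to +15 mm); blue blade, 90 mm long, 30 mm wide, 4 mm thick (x +15 to +105 mm). It starts on the lid, roughly parallel to the lid's handle bar. Either way round will do in the tray.
- spatula_grip (a point): Point on the spatula's handle, 15 mm from its middle towards the handle end, 6 mm above the underside, near its centre of mass. Same axes as spatula.
- wick_bar: Flat wooden wick-centring bar with three dark dots, 120 x 18 x 8 mm, 30 g. Origin: its middle, on its underside; x along its length. It starts on the lid, roughly parallel to the handle bar, in the row in front of or behind the spatula.
- tray: White tool tray fixed on the bench, 150 x 246 mm, walls 4 mm thick rising to 16 mm above the bench, floor 5 mm thick. Origin: centre of its underside; its y axis is the long direction. The half towards the robot (-x) is the long compartment; in the other half a cross wall parts off the short compartment (-y end) from a small square one that stays empty.
- long_slot (a point): Centre of the floor of the long compartment (238 mm along y, 69 mm along x). Axes as the tray's.
- short_slot (a point): Centre of the floor of the short compartment (159 mm along y, 69 mm along x). Axes as the tray's.
- jar_a: Amber glass jar with cream wax, 76 mm across, 85 mm tall, origin at the centre of its underside. Leave alone.
- jar_b: A second such jar. Leave alone.
- jug: Open steel pouring jug, 100 mm across, 130 mm tall, with a handle at its +y side that reaches 85 mm from its axis; origin at the centre of its underside. Leave alone.

How it is judged (in metres and radians):
On the way, in this order (a step that is already met when the one before it is completed fails the run):
1. spatula and wick bar lie flat in their compartments, let go (x of spatula in the frame of long_slot between -0.027 and 0.027 m and y of spatula in the frame of long_slot between -0.018 and 0.018 m and z of spatula in the frame of long_slot between -0.004 and 0.005 m and angle between the x axis of spatula and the y axis of long_slot, either way round below 0.25 rad and angle between each of spatula, wick_bar's own z axis and vertical below 0.08 rad and contact force between the fingers and spatula below 0.05 N and linear speed of each of spatula, wick_bar below 0.03 m/s and x of wick_bar in the frame of short_slot between -0.027 and 0.027 m and y of wick_bar in the frame of short_slot between -0.025 and 0.025 m and z of wick_bar in the frame of short_slot between -0.004 and 0.005 m and angle between the x axis of wick_bar and the y axis of short_slot, either way round below 0.25 rad and contact force between the fingers and wick_bar below 0.05 N), for 0.2 s.
2. the lid has broken free of its gasket (value of joint melter_lid above 0.05 rad), for 0.1 s.
At the end, for the whole second after the job is handed in: Fingers hold the lid (over 1 N), still, at 0.09 to 0.215 rad (gap 25 to 60 mm). Spatula in the long, wick bar in the short compartment: flat on its floor, lengthwise within 0.25 rad, released, at rest. Jars and jug upright, within 20 mm of their start (all of step 1 and value of joint melter_lid between 0.09 and 0.215 rad and velocity of joint melter_lid between -0.04 and 0.04 rad/s and contact force between the fingers and melter_lid above 1 N and distance of each of jar_a, jar_b, jug from where it was at the start of the episode below 0.02 m and angle between each of jar_a, jar_b, jug's own z axis and vertical below 0.1 rad); the arm keeps its last pose, push and grip.
It fails at once if a jar or the jug was shifted by more than 20 mm or tipped (distance of any of jar_a, jar_b, jug from where it was at the start of the episode above 0.02 m or angle between any of jar_a, jar_b, jug's own z axis and vertical above 0.3 rad).
It fails at once if the lid was lifted before both tools were in the tray (a tool was still up at lid height) (value of joint melter_lid above 0.05 rad and height (world z) of any of spatula, wick_bar above 0.08 m).
It fails at once if the lid flew open (more than 0.4 rad, about 110 mm at the front edge) (value of joint melter_lid above 0.4 rad).
It fails at once if the spatula was dropped into the tray from a height (falling faster than 0.8 m/s) (horizontal distance between spatula and long_slot below 0.12 m and height (world z) of spatula below 0.05 m and linear speed of spatula above 0.8 m/s).
It fails at once if the wick bar was dropped into the tray from a height (falling faster than 0.8 m/s) (horizontal distance between wick_bar and short_slot below 0.12 m and height (world z) of wick_bar below 0.05 m and linear speed of wick_bar above 0.8 m/s).
It also fails if it takes over 64 s, if anything falls off the work surface, if the arm or the gripper's body presses on something with over 40 N, if the wrist force passes 120 N, or if a joint passes its speed limit or range.

### The arm

A 6-joint arm with a two-finger parallel gripper is mounted at the origin on the work surface. World frame = base frame: x ahead of the robot, y to its left, z up, the work surface at z = 0. Lengths are in mm, angles in rad, forces in N, time in s.
With the tool pointing down it reaches from about 425 to 950 mm from the base axis. Payload 3.5 kg.
Tool frame: the origin (TCP) lies midway between the tips of the shut fingers; the grasp point (between the pads) lies 19 mm behind it; x points along the fingers, y is the direction in which the jaws open and shut, and the axes are right-handed (so a half turn about x gives the same grasp; the last joint's range is limited). The gripper opens to 85 mm and grips with 20 to 120 N. Pads are 22 mm wide; open, the fingers measure 114 mm over their backs; the gripper's body (76 mm by 85 mm) begins 54 mm behind the grasp point. The pads swing forward as they close: fully open they stand 13 mm farther back than shut.
Start: joints at [-1.313, 0.286, 1.577, -0, 1.279, -0.15], TCP at [267.72, -619.622, 193.025] pointing down, gripper open.
Joint ranges: [-2.77, 2.77], [-0.9, 2.22], [0.21, 2.48], [-1.53, 4.67], [0.24, 2.81], [-2.84, 2.84]. Speed limits (rad/s): [2.79, 2.79, 3.14, 3.14, 3.14, 3.14].

### API

Orientations are given as a unit quaternion [x, y, z, w].
In Python, from rig import ctrl, optics gives the robot as it stands.
- The arm moves only by the shell command python3 -m handwheel 'ROWS' [FORCE]. ROWS is JSON, a list that holds one entry, the list of rows, each a list of 7 numbers: the shift along the tool's x, y, z scaled (see below), then the turn, a rotation vector about the tool's x, y, z scaled (see below), then the opening, from 0 (shut) to 1 (fully open). A call has 1 to 20 rows; each row is the pose to reach, as a shift and turn from the pose commanded when the call began, along the tool's axes at that moment; what a row does not reach only later rows make up. The controller multiplies each number of a shift by 0.15 m and each number of a turn by 90 degrees. A row lasts 1/10 s, in which the tool goes at most 50 mm and 8.59 degrees, less where a joint would pass 70% of its speed; a pose out of reach is approached as far as the arm can. A call with a number of a shift or a turn outside -1 to 1 is refused whole. A call with a gripper value outside its range is refused whole. The fingers move at their own pace and stop on an object; FORCE is the grip in N (left out, the last holds). Time passes only in rows, so rows that repeat a pose let the fingers close. It gives the time, the measured TCP pose, the force and the opening at its end, in the units of the state.
- ctrl.get_obs(): the state, without advancing time (a new reading comes with each control period).
- optics.grab_frame(name): name is "side" or "top" or "wrist"; returns the picture (480x640x3 uint8, red, green, blue); there is no depth.
- optics.camera_params(name): a dict with "intrinsics" (3x3 intrinsics, pixels), "R" (3x3) and "t" (3): a world point X has camera coordinates R X + t. Camera axes: x right, y down, z forward; pixel columns grow to the right and rows downward; lengths in mm; the calibration is good to about 2 mm. The wrist camera is an equidistant fisheye: a pixel r from the principal point sees the ray r / f radians off the axis. A picture is of the moment at which its call begins: read the wrist's pose just before it. camera_params takes no time and is no camera call; for the wrist camera it gives the pose at the moment of the call.
- ctrl.job_done(): hands the job in, once; it reports no verdict.
The state is a dict: "t": time; "q": joint angles; "dq": joint speeds; "effort": joint torques, N m; "eef_pos": TCP position; "orientation": TCP orientation; "contact_force": force on the tool from outside, world axes, zero at the start; "ft_torque": the same for the moment, N m; "finger_gap": finger opening in mm.
Only numpy, scipy, OpenCV 4.12 (cv2) and the standard library are available. Lean on these libraries where they do the work, as an engineer would, in place of code of your own. Each camera call takes 0.05 s, during which the arm holds its last target.

## Working session

There is one attempt and no reset: what is moved stays moved. The work goes in short steps, Python scripts to look and compute and a shell command to move; the robot and the scene stay as the last step left them, time stands still between calls to the robot, and variables do not carry over. Pictures are saved under pics/ and viewed, and the job is handed in when it is done.

```bash
ls; mkdir -p pics; python3 - <<'E'
from rig import ctrl, optics
import cv2
print(ctrl.get_obs())
for n in ("top","side","wrist"):
    p=optics.camera_params(n); print(n,p)
    cv2.imwrite(f"pics/{n}0.png",cv2.cvtColor(optics.grab_frame(n),cv2.COLOR_RGB2BGR))
E
```

```text
pics
{'t': 0.0, 'q': array([-1.31303218e+00,  2.87183893e-01,  1.57819674e+00,  3.13957541e-06,
        1.27857012e+00, -1.49996714e-01]), 'dq': array([ 0.00194146, -0.0002315 ,  0.0001437 , -0.0001067 ,  0.00071319,
        0.00030049]), 'effort': array([ 2.26796117e-03, -4.05988061e+01, -2.92620885e+01, -1.85471436e-05,
        5.88952244e-03, -1.35239702e-06]), 'eef_pos': array([ 267.51178147, -618.91358529,  191.62443223]), 'orientation': array([-0.69241713, -0.14400069,  0.69250481, -0.14233558]), 'contact_force': array([-0.23966737,  0.65307758, -0.96826665]), 'ft_torque': array([-0.02447969,  0.02196649, -0.05729037]), 'finger_gap': 84.8852429346891}
top {'intrinsics': array([[459.45751769,   0.        , 323.84544469],
       [  0.        , 459.45751769, 239.09490862],
       [  0.        ,   0.        ,   1.        ]]), 'R': array([[-0.0055236 , -0.99984899,  0.01647712],
       [-0.99530999,  0.00390564, -0.09665798],
       [ 0.09657903, -0.01693374, -0.99518126]]), 't': array([  -8.72992932,  625.64488568, 1178.90470348])}
side {'intrinsics': array([[530.12437967,   0.        , 324.65456909],
       [  0.        , 530.12437967, 226.50932551],
       [  0.        ,   0.        ,   1.        ]]), 'R': array([[-0.96452931, -0.26361001,  0.0138912 ],
       [-0.15595237,  0.52658007, -0.83569868],
       [ 0.21298371, -0.80822224, -0.54901252]]), 't': array([ 593.6052022 ,  199.37773429, 1529.90388573])}
wrist {'intrinsics': array([[371.64829954,   0.        , 323.46455527],
       [  0.        , 371.64829954, 240.75064934],
       [  0.        ,   0.        ,   1.        ]]), 'R': array([[ 0.39697513, -0.91782703, -0.00206886],
       [-0.86991388, -0.37696878,  0.31803204],
       [-0.2926783 , -0.12445108, -0.94807771]]), 't': array([-674.62508741,  -41.29608134,  380.94609094])}
```

View pics/top0.png

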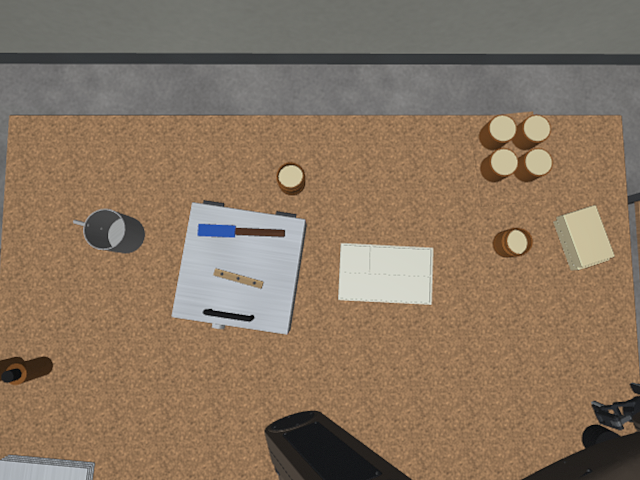

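View pics/side0.png

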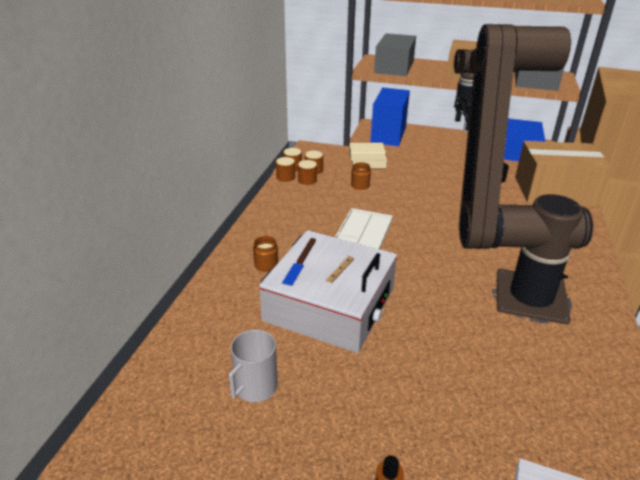

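The top view shows the melter at columns 172–305, rows 203–333, with the spatula at about (241,232), the wick bar at (238,278) and the handle bar at (229,315). The tray is at (386,274), its small square compartment at upper left. I'll zoom in for finer pixels.

```bash
python3 - <<'E'
import cv2
im=cv2.imread("pics/top0.png")
cv2.imwrite("pics/z1.png",cv2.resize(im[195:340,165:315],None,fx=4,fy=4,interpolation=cv2.INTER_CUBIC))
cv2.imwrite("pics/z2.png",cv2.resize(im[230:315,325:445],None,fx=6,fy=6,interpolation=cv2.INTER_CUBIC))
E
```

```text
(no output)
```

View pics/z1.png

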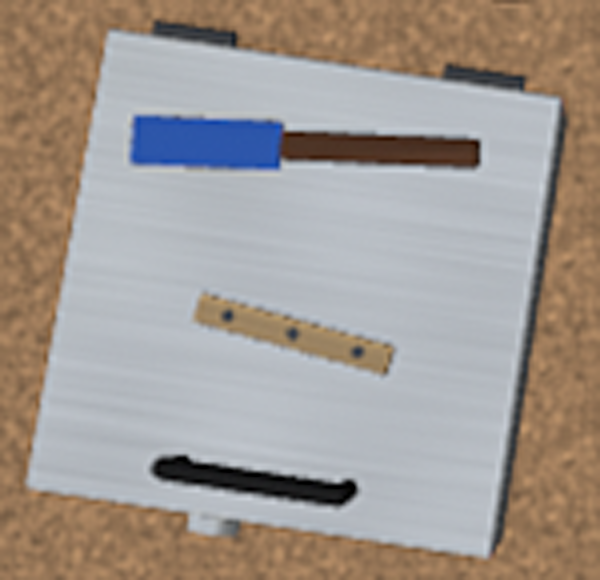

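View pics/z2.png

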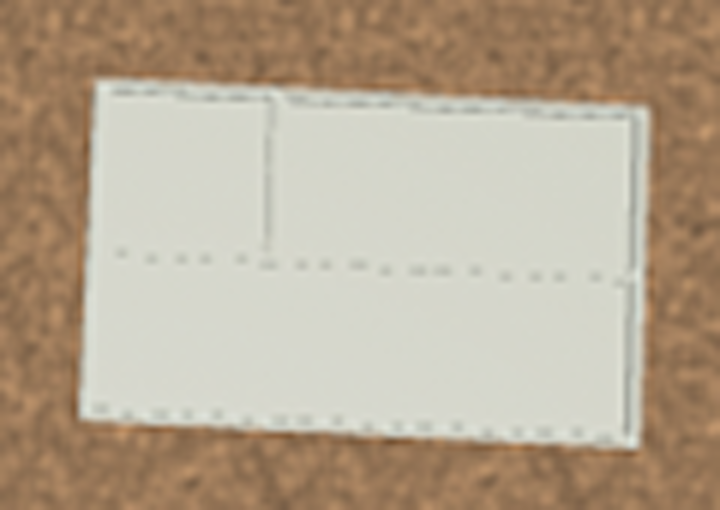

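```bash
cat > h.py <<'E'
import numpy as np
from rig import ctrl, optics
from scipy.spatial.transform import Rotation as R
def ray(n,uv,z,P=None):
    p=P or optics.camera_params(n);K=p["intrinsics"];Rm=p["R"];t=p["t"]
    d=Rm.T@np.linalg.solve(K,[uv[0],uv[1],1]); c=-Rm.T@t
    return c+d*(z-c[2])/d[2]
def proj(n,X):
    p=optics.camera_params(n);x=p["R"]@np.array(X)+p["t"];u=p["intrinsics"]@x;return u[:2]/u[2]
E
python3 - <<'E'
from h import *
np.set_printoptions(precision=1,suppress=True)
def z1(p,z): return ray("top",((p[0]+.5)/4-.5+165,(p[1]+.5)/4-.5+195),z)
def z2(p,z): return ray("top",((p[0]+.5)/6-.5+325,(p[1]+.5)/6-.5+230),z)
L=[z1(p,126) for p in[(107,30),(560,98),(490,556),(27,487)]]
print("lid",np.array(L),np.mean(L,0)); 
for i in range(4): d=L[(i+1)%4]-L[i]; print(np.linalg.norm(d),np.degrees(np.arctan2(d[1],d[0])))
def seg(n,a,b): d=b-a; print(n,a,b,"mid",(a+b)/2,"len",np.linalg.norm(d),"ang",np.degrees(np.arctan2(d[1],d[0])))
seg("spat h->b",z1((480,153),138),z1((132,141),130))
seg("junction/hand end",z1((282,147),138),z1((480,153),138))
seg("wick",z1((390,360),134),z1((198,309),134))
seg("bar",z1((355,491),171),z1((154,467),171))
T=[z2(p,16) for p in[(95,80),(650,107),(637,450),(80,418)]]
print("tray",np.array(T),np.mean(T,0))
for i in range(4): d=T[(i+1)%4]-T[i]; print(np.linalg.norm(d),np.degrees(np.arctan2(d[1],d[0])))
for n,p in(("jara",(291,176)),("jarb",(516,242))): print(n,ray("top",p,85))
print("jug",ray("top",(104,230),130))
print(R.from_quat(ctrl.get_obs()["orientation"]).as_matrix())
E
```

```text
lid [[707.8 311.4 126. ]
 [665.3  36.4 126. ]
 [391.4  78.3 126. ]
 [433.6 352.5 126. ]] [549.5 194.7 126. ]
278.2850635631913 -98.79807205979097
277.1186677434177 171.3038740824519
277.45986103564945 81.23372341819541
277.2753355087419 -8.52565504676114
spat h->b [630.5  84.1 138. ] [639.4 293.8 130. ] mid [635. 189. 134.] len 210.12683070802552 ang 87.56268855573711
junction/hand end [634.5 202.4 138. ] [630.5  84.1 138. ] mid [632.5 143.2 138. ] len 118.3746733501164 ang -91.95995826874267
wick [507.4 137.4 134. ] [538.2 251.6 134. ] mid [522.8 194.5 134. ] len 118.28909452110626 ang 74.8946279498451
bar [433.2 152.5 171. ] [447.5 266.9 171. ] mid [440.3 209.7 171. ] len 115.2965701493423 ang 82.8818584817143
tray [[ 616.6  -56.    16. ]
 [ 603.5 -303.    16. ]
 [ 452.4 -292.9   16. ]
 [ 467.8  -48.1   16. ]] [ 535.1 -175.    16. ]
247.32007625227823 -93.02737063129649
151.49011495794687 176.19382681249402
245.3295331969799 86.39148098644098
148.98780777772697 -3.0488790431907744
jara [781.9  71.9  85. ]
jarb [ 611.  -496.6   85. ]
jug [639.9 517.5 130. ]
[[-0.   0.4 -0.9]
 [ 0.  -0.9 -0.4]
 [-1.  -0.  -0. ]]
```

The sizes agree with the spec: lid about 277 mm, spatula 210, wick bar 118, tray 247 x 150. The handle bar is 2 mm from where the lid implies. Next I'll write a helper that gives the shifts to type.

```bash
cat >> h.py <<'E'
def pose():
    o=ctrl.get_obs(); return o["eef_pos"],R.from_quat(o["orientation"]),o
def Rdown(yaw_deg,tilt=None):
    a=np.radians(yaw_deg); x=np.array([0,0,-1.]);y=np.array([np.cos(a),np.sin(a),0]);M=np.stack([x,y,np.cross(x,y)],1)
    return R.from_matrix(M)
def plan(pos,Rt,frm=None):
    p,Rc,o=pose()
    if frm: p,Rc=frm
    s=Rc.inv().apply(np.array(pos)-p)/150; r=(Rc.inv()*Rt).as_rotvec()/(np.pi/2)
    print("shift",s.round(3),"turn",r.round(3),"steps",np.linalg.norm(s)*3, np.linalg.norm(r)*90/8.59)
def st():
    p,Rc,o=pose(); M=Rc.as_matrix()
    print("t",round(o["t"],2),"p",p.round(1),"yaw",np.degrees(np.arctan2(M[1,1],M[0,1])).round(2),"xax",M[:,0].round(3),"F",o["contact_force"].round(1),"gap",o["finger_gap"].round(1),"q",o["q"].round(2))
E
python3 - <<'E'
from h import *
st(); 
plan((350,-440,250),Rdown(-25))
E
```

```text
Traceback (most recent call last):
  File "h.py", line 22, in st
    print("t",round(o["t"],2),"p",p.round(1),"yaw",np.degrees(np.arctan2(M[1,1],M[0,1])).round(2),"xax",M[:,0].round(3),"F",o["contact_force"].round(1),"gap",o["finger_gap"].round(1),"q",o["q"].round(2))
                                                                                                                                                              ^^^^^^^^^^^^^^^^^^^^^
AttributeError: 'float' object has no attribute 'round'
```

```bash
sed -i 's/o\["finger_gap"\].round(1)/round(o["finger_gap"],1)/' h.py
python3 - <<'E'
from h import *
st(); 
plan((350,-440,250),Rdown(-25))
E
```

```text
t 0.15 p [ 267.6 -619.1  191.9] yaw -66.63 xax [-0.     0.002 -1.   ] F [0.  0.5 0.3] gap 85.3 q [-1.31  0.29  1.58 -0.    1.28 -0.15]
shift [-0.385 -0.879 -0.978] turn [-0.463 -0.001  0.001] steps 4.109985959881301 4.846733323391724
```

```bash
python3 -m handwheel '[[[-0.385,-0.88,-0.98,-0.46,0,0,1],[-0.385,-0.88,-0.98,-0.46,0,0,1],[-0.385,-0.88,-0.98,-0.46,0,0,1],[-0.385,-0.88,-0.98,-0.46,0,0,1],[-0.385,-0.88,-0.98,-0.46,0,0,1],[-0.385,-0.88,-0.98,-0.46,0,0,1]]]'
python3 - <<'E'
from h import *
st(); 
plan((460,-310,250),Rdown(-2))
E
```

```text
t: 0.75
eef_pos: [351.3, -438.9, 251.7]
orientation: [-0.597, -0.379, 0.597, -0.38]
contact_force: [-0.7, -0.4, -0.9]
finger_gap: 85.3
t 0.75 p [ 351.3 -438.9  251.7] yaw -25.09 xax [ 0.001 -0.002 -1.   ] F [-0.7 -0.4 -0.9] gap 85.3 q [-1.08 -0.    1.79 -0.    1.35 -0.64]
shift [ 0.011  0.292 -1.086] turn [-0.257  0.001 -0.001] steps 3.373070656597811 2.6881010086687045
```

```bash
python3 -m handwheel '[[[0,0.28,-1,-0.257,0,0,1],[0,0.28,-1,-0.257,0,0,1],[0,0.28,-1,-0.257,0,0,1],[0,0.28,-1,-0.257,0,0,1]]]'
python3 - <<'E'
from h import *
st(); 
plan((540,-170,250),Rdown(-2.2))
E
```

```text
t: 1.15
eef_pos: [454.2, -319.4, 249.8]
orientation: [0.509, 0.492, -0.508, 0.491]
contact_force: [-0.4, -0.5, -0.7]
finger_gap: 85.3
t 1.15 p [ 454.2 -319.4  249.8] yaw -1.96 xax [-0.     0.002 -1.   ] F [-0.4 -0.5 -0.7] gap 85.3 q [-0.8  -0.02  1.81  0.    1.35 -0.76]
shift [ 1.000e-03  5.370e-01 -1.015e+00] turn [ 0.003 -0.001  0.   ] steps 3.4461596697260264 0.03143064723312869
```

Next I move above the tray, then on to the spatula.

```bash
python3 -m handwheel '[[[0,0.54,-1,0,0,0,1],[0,0.54,-1,0,0,0,1],[0,0.54,-1,0,0,0,1],[0,0.54,-1,0,0,0,1]]]'
python3 -m handwheel '[[[0,0.3,-1,0,0,0,1],[0,0.3,-1,0,0,0,1],[0,0.3,-1,0,0,0,1],[0,0.3,-1,0,0,0,1]]]'
python3 -m handwheel '[[[0,0.3,-1,0,0,0,0.5],[0,0.3,-1,0,0,0,0.5],[0,0.3,-1,0,0,0,0.5],[0,0.3,-1,0,0,0,0.5]]]'
python3 - <<'E'
from h import *
import cv2
st(); 
plan((634,174,200),Rdown(-2.2))
cv2.imwrite("pics/w1.png",cv2.cvtColor(optics.grab_frame("wrist"),cv2.COLOR_RGB2BGR))
E
```

```text
t: 1.55
eef_pos: [539.6, -173.7, 249.9]
orientation: [0.51, 0.491, -0.51, 0.49]
contact_force: [1.1, -1.1, -0.6]
finger_gap: 85.5
t: 1.95
eef_pos: [590.0, -24.3, 249.8]
orientation: [0.509, 0.492, -0.509, 0.49]
contact_force: [-0.6, -0.0, 0.0]
finger_gap: 85.2
t: 2.35
eef_pos: [640.6, 123.4, 249.4]
orientation: [-0.509, -0.491, 0.509, -0.49]
contact_force: [0.7, 0.5, -0.4]
finger_gap: 42.7
t 2.35 p [640.6 123.4 249.4] yaw -2.09 xax [-0.001  0.001 -1.   ] F [ 0.7  0.5 -0.4] gap 42.7 q [0.03 0.2  1.58 0.   1.37 0.07]
shift [ 0.33  -0.056 -0.335] turn [ 0.001 -0.     0.001] steps 1.4208879091259308 0.01618441130011719
```

View pics/w1.png

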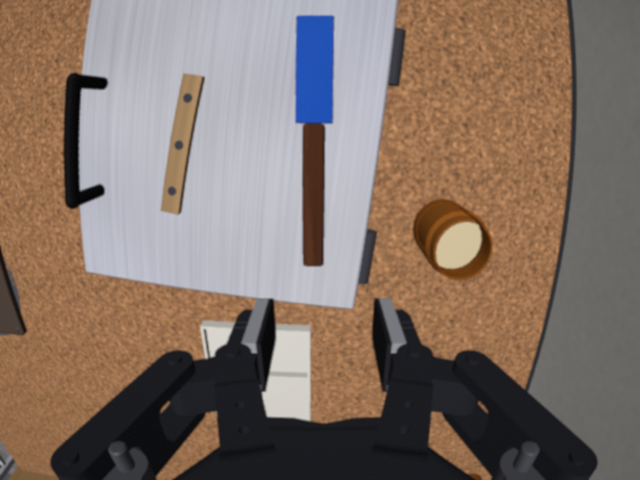

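The wrist view shows the spatula handle end at (313,265), its blade junction at (314,124), the wick bar ends at (192,75) and (171,213), and the bar at (72,140). I'll check these against the top camera.

```bash
cat >> h.py <<'E'
def fray(uv,z):
    p=optics.camera_params("wrist");K=p["intrinsics"];f=K[0,0]
    d=np.array([uv[0]-K[0,2],uv[1]-K[1,2]]);r=np.hypot(*d);th=r/f
    v=np.array([d[0]/r*np.sin(th),d[1]/r*np.sin(th),np.cos(th)]); w=p["R"].T@v;c=-p["R"].T@p["t"]
    return c+w*(z-c[2])/w[2]
E
python3 - <<'E'
from h import *
np.set_printoptions(precision=1,suppress=True)
for n,uv,z in[("hend",(313,265.5),138),("junct",(314,124),138),("bladetip",(315,15.5),130),("w1",(192,75),134),("w2",(171,213),134),("bar1",(73,78),171),("bar2",(73,204),171),("trayTRinner",(204,323),16),("lidBL",(87,271),126),("lidBR",(353,307),126)]: print(n,fray(uv,z))
E
```

```text
hend [630.5  83.4 138. ]
junct [636.3 200.9 138. ]
bladetip [640.2 290.8 130. ]
w1 [538.9 249.3 134. ]
w2 [508.3 134.2 134. ]
bar1 [445.5 260.8 171. ]
bar2 [430.6 156.7 171. ]
trayTRinner [473.6 -46.8  16. ]
lidBL [393.   76.9 126. ]
lidBR [665.2  35.1 126. ]
```

```bash
python3 -m handwheel '[[[0.33,-0.043,-0.335,0,0,0,0.5],[0.33,-0.043,-0.335,0,0,0,0.5],[0.55,-0.043,-0.335,0,0,0,0.5],[0.55,-0.043,-0.335,0,0,0,0.5],[0.55,-0.043,-0.335,0,0,0,0.5]]]'
python3 - <<'E'
from h import *
import cv2
st(); 
plan((634,173,129),Rdown(-2.5))
cv2.imwrite("pics/w2.png",cv2.cvtColor(optics.grab_frame("wrist"),cv2.COLOR_RGB2BGR))
E
```

```text
t: 2.9
eef_pos: [634.7, 169.7, 167.5]
orientation: [-0.509, -0.491, 0.51, -0.49]
contact_force: [-0.3, 0.2, 1.6]
finger_gap: 43.1
t 2.9 p [634.7 169.7 167.5] yaw -2.23 xax [-0.002 -0.001 -1.   ] F [-0.3  0.2  1.6] gap 43.1 q [ 0.11  0.27  1.65 -0.    1.23  0.15]
shift [ 0.257 -0.005 -0.022] turn [0.003 0.001 0.002] steps 0.7733291542257563 0.03618694319549558
```

View pics/w2.png

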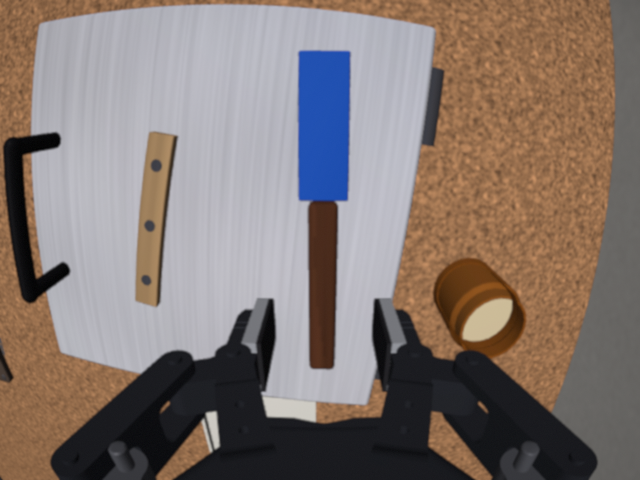

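The handle (columns 309–336) sits centred between the fingertips. Now I'll descend in steps and watch the force.

```bash
python3 -m handwheel '[[[0.15,-0.003,-0.02,0,0,0,0.5],[0.2,-0.003,-0.02,0,0,0,0.5],[0.235,-0.003,-0.02,0,0,0,0.5],[0.245,-0.003,-0.02,0,0,0,0.5],[0.245,-0.003,-0.02,0,0,0,0.5],[0.245,-0.003,-0.02,0,0,0,0.5]]]' 40
python3 -c "
from h import *
st()"
```

```text
t: 3.55
eef_pos: [635.3, 174.5, 132.5]
orientation: [0.51, 0.49, -0.509, 0.491]
contact_force: [-0.1, -0.0, -0.0]
finger_gap: 42.8
t 3.55 p [635.3 174.5 132.5] yaw -2.11 xax [ 0.001  0.    -1.   ] F [-0.1 -0.  -0. ] gap 42.8 q [ 0.11  0.3   1.67 -0.    1.17  0.15]
```

```bash
python3 -m handwheel '[[[0.023,0,0,0,0,0,0.5],[0.023,0,0,0,0,0,0.5],[0.023,0,0,0,0,0,0.1],[0.023,0,0,0,0,0,0.1],[0.023,0,0,0,0,0,0.1],[0.023,0,0,0,0,0,0.1],[0.023,0,0,0,0,0,0.1]]]' 40
python3 -c "
from h import *
st()"
```

```text
t: 4.25
eef_pos: [634.8, 174.5, 128.2]
orientation: [0.509, 0.491, -0.509, 0.491]
contact_force: [0.5, 0.1, 0.5]
finger_gap: 8.1
t 4.25 p [634.8 174.5 128.2] yaw -2.11 xax [ 0.  0. -1.] F [0.5 0.1 0.5] gap 8.1 q [0.11 0.31 1.67 0.   1.16 0.15]
```

The gap reads 8.1 mm, but the handle is 18 mm wide, so it was missed or has slipped out. I'll look.

```bash
python3 - <<'E'
from h import *
import cv2
st()
cv2.imwrite("pics/w3.png",cv2.cvtColor(optics.grab_frame("wrist"),cv2.COLOR_RGB2BGR))
cv2.imwrite("pics/s3.png",cv2.resize(optics.grab_frame("side")[200:350,220:420,::-1],None,fx=4,fy=4,interpolation=cv2.INTER_CUBIC))
E
```

```text
t 4.25 p [634.8 174.5 128.2] yaw -2.11 xax [ 0.  0. -1.] F [0.5 0.1 0.5] gap 8.1 q [0.11 0.31 1.67 0.   1.16 0.15]
```

View pics/w3.png

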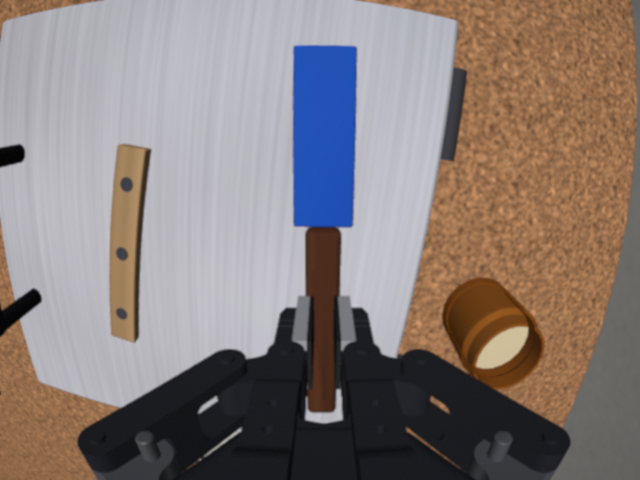

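View pics/s3.png

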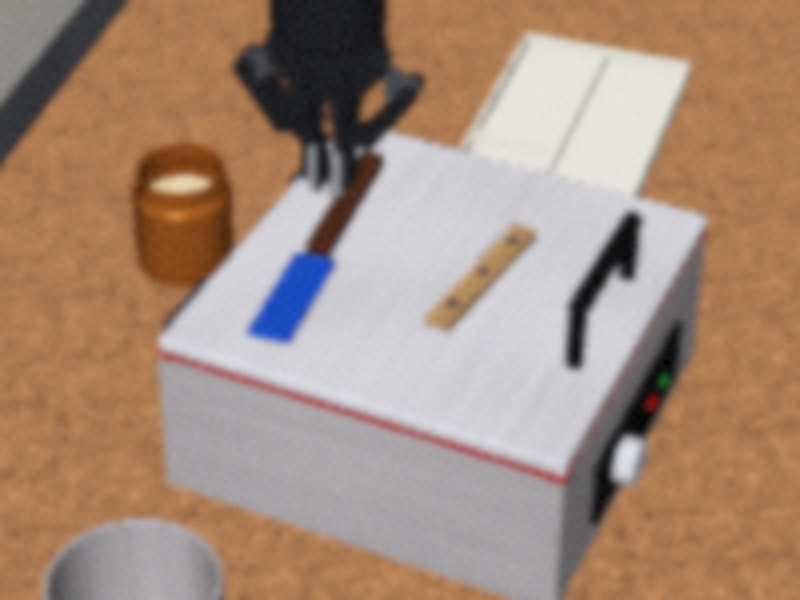

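```bash
python3 - <<'E'
from h import *
import cv2
p=pose()[0]
for X in [p,p+[0,0,5],p+[9,0,0],p+[-9,0,0],[634,173,138],[630.5,84,138],[635,201,138]]:
    print(np.round(X),((proj("side",X)-[220,200])*4).round())
im=cv2.imread("pics/w3.png")[270:440,240:400]
cv2.imwrite("pics/w3z.png",cv2.resize(im,None,fx=4.5,fy=3.5,interpolation=cv2.INTER_CUBIC))
E
```

```text
[635. 175. 128.] [327. 230.]
[635. 175. 133.] [327. 225.]
[644. 175. 128.] [314. 228.]
[626. 175. 128.] [339. 233.]
[634 173 138] [329. 218.]
[630.  84. 138.] [370. 148.]
[635 201 138] [315. 241.]
```

View pics/w3z.png

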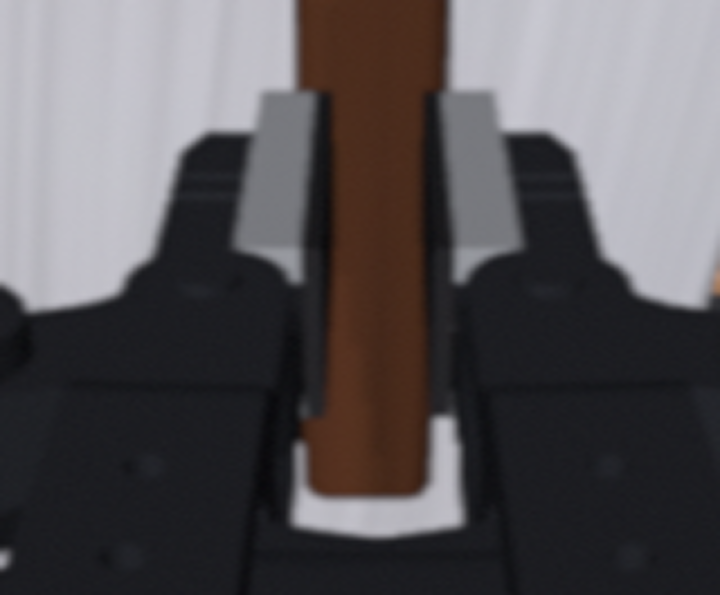

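The side and wrist views both suggest the fingertips are well above the handle, which contradicts the TCP reading. I'll quantify it.

```bash
python3 - <<'E'
from h import *
np.set_printoptions(precision=1,suppress=True)
def fproj(X):
    p=optics.camera_params("wrist");K=p["intrinsics"];x=p["R"]@X+p["t"];r=np.hypot(x[0],x[1]);th=np.arctan2(r,x[2]);return K[:2,2]+K[0,0]*th*x[:2]/r, x
p,Rc,o=pose(); c=optics.camera_params("wrist"); C=-c["R"].T@c["t"]
print("cam",C,"rel tool",Rc.inv().apply(C-p))
for b in (0,10,19,30,40,50): print(b,*fproj(p-Rc.apply([b,0,0])), (proj("side",p-Rc.apply([b,0,0]))-[220,200])*4)
E
```

```text
cam [638.1 256.  309.2] rel tool [-181.1    0.4  -81.5]
0 [322.4 277.4] [ -0.5  19.5 197.7] [326.9 230.4]
10 [322.4 285.4] [ -0.5  22.7 188.2] [326.8 218.6]
19 [322.4 293.3] [ -0.5  25.6 179.7] [326.7 207.9]
30 [322.3 304. ] [ -0.5  29.1 169.2] [326.5 194.8]
40 [322.3 314.9] [ -0.5  32.3 159.8] [326.4 182.8]
50 [322.2 326.9] [ -0.5  35.5 150.3] [326.2 170.6]
```

The gap cannot be 8 mm around an 18 mm handle, so the visible fingertips must be roughly 23–35 mm behind the reported TCP. I'll open up and find the lid by feel, in small steps with the force watched.

```bash
python3 -m handwheel '[[[0,0,0,0,0,0,0.4],[0,0,0,0,0,0,0.4],[0,0,0,0,0,0,0.4],[0.02,0,0,0,0,0,0.4],[0.02,0,0,0,0,0,0.4]]]' 40
python3 -m handwheel '[[[0.015,0,0,0,0,0,0.4],[0.015,0,0,0,0,0,0.4]]]'
python3 -m handwheel '[[[0.015,0,0,0,0,0,0.4],[0.015,0,0,0,0,0,0.4]]]'
python3 -m handwheel '[[[0.015,0,0,0,0,0,0.4],[0.015,0,0,0,0,0,0.4]]]'
```

```text
t: 4.85
eef_pos: [634.4, 174.5, 124.4]
orientation: [-0.509, -0.491, 0.509, -0.491]
contact_force: [-0.1, 0.4, -0.7]
finger_gap: 34.3
t: 5.05
eef_pos: [634.5, 174.5, 122.3]
orientation: [-0.509, -0.491, 0.509, -0.491]
contact_force: [1.1, -0.1, 0.2]
finger_gap: 34.4
t: 5.25
eef_pos: [634.5, 174.5, 120.1]
orientation: [-0.509, -0.491, 0.509, -0.491]
contact_force: [-1.2, 0.6, 0.3]
finger_gap: 34.2
t: 5.45
eef_pos: [634.5, 174.5, 117.9]
orientation: [-0.509, -0.491, 0.509, -0.491]
contact_force: [0.0, 0.3, 0.4]
finger_gap: 34.0
```

The TCP reads 8 mm below the lid with no contact, so the tip offset is real. I'll keep going down.

```bash
python3 -m handwheel '[[[0.03,0,0,0,0,0,0.4],[0.03,0,0,0,0,0,0.4]]]'
python3 -m handwheel '[[[0.02,0,0,0,0,0,0.4],[0.02,0,0,0,0,0,0.4]]]'
python3 - <<'E'
from h import *
import cv2
st()
cv2.imwrite("pics/w4.png",cv2.cvtColor(optics.grab_frame("wrist"),cv2.COLOR_RGB2BGR))
cv2.imwrite("pics/s4.png",cv2.resize(optics.grab_frame("side")[200:350,220:420,::-1],None,fx=4,fy=4,interpolation=cv2.INTER_CUBIC))
E
```

```text
t: 5.65
eef_pos: [634.2, 174.4, 113.0]
orientation: [-0.509, -0.491, 0.509, -0.49]
contact_force: [-0.9, -0.0, 0.1]
finger_gap: 34.3
t: 5.85
eef_pos: [634.4, 174.5, 110.2]
orientation: [-0.509, -0.491, 0.509, -0.491]
contact_force: [0.6, 0.4, -0.1]
finger_gap: 33.9
t 5.85 p [634.4 174.5 110.2] yaw -2.11 xax [-0.001 -0.    -1.   ] F [ 0.6  0.4 -0.1] gap 33.9 q [0.11 0.32 1.69 0.   1.13 0.15]
```

View pics/w4.png

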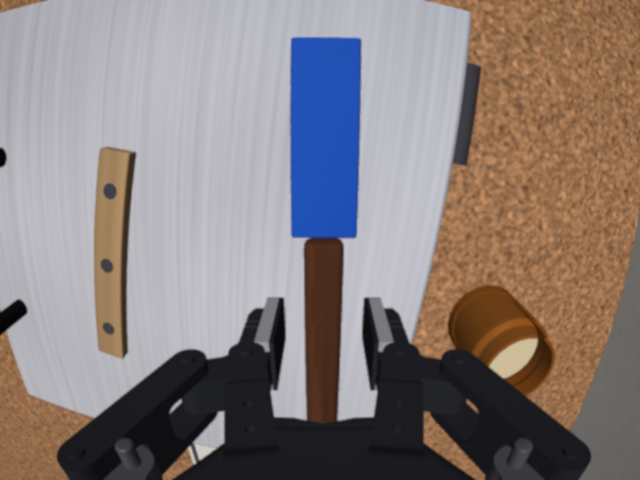

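View pics/s4.png

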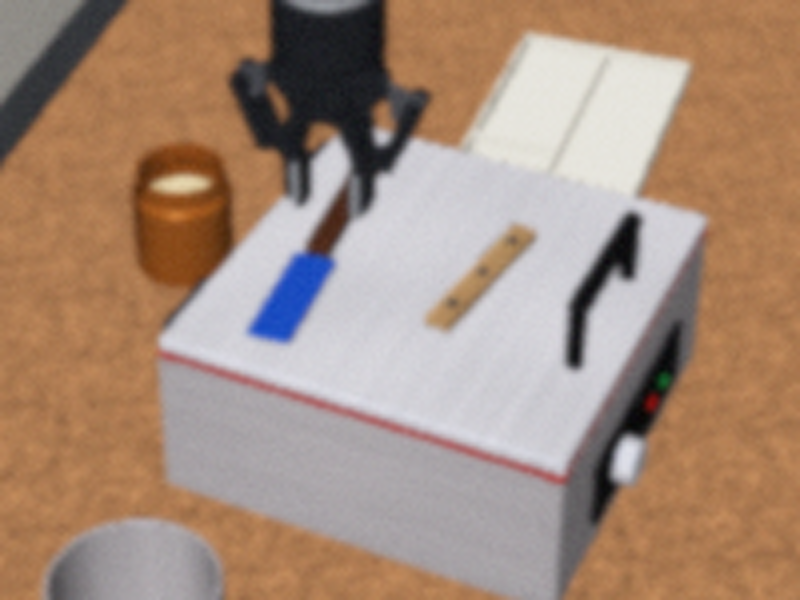

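The fingers straddle the handle, with tips around z≈140 (about 30 mm behind the TCP). Descending on.

```bash
python3 -m handwheel '[[[0.02,0,0,0,0,0,0.4],[0.02,0,0,0,0,0,0.4]]]'
python3 -m handwheel '[[[0.02,0,0,0,0,0,0.4],[0.02,0,0,0,0,0,0.4]]]'
python3 -m handwheel '[[[0.015,0,0,0,0,0,0.4],[0.015,0,0,0,0,0,0.4]]]'
```

```text
t: 6.15
eef_pos: [634.4, 174.5, 107.3]
orientation: [-0.509, -0.491, 0.509, -0.491]
contact_force: [-0.9, 0.7, 0.3]
finger_gap: 34.0
t: 6.35
eef_pos: [634.4, 174.5, 104.3]
orientation: [-0.509, -0.491, 0.509, -0.491]
contact_force: [0.4, 0.8, 0.2]
finger_gap: 33.8
t: 6.55
eef_pos: [634.5, 174.5, 102.1]
orientation: [-0.509, -0.491, 0.509, -0.491]
contact_force: [-0.2, 0.7, 0.4]
finger_gap: 34.1
```

```bash
python3 - <<'E'
from h import *
import cv2
st()
im=optics.grab_frame("wrist")[260:430,220:420,::-1]
cv2.imwrite("pics/w5.png",cv2.resize(im,None,fx=4,fy=3.5,interpolation=cv2.INTER_CUBIC))
p=pose()[0]
im=optics.grab_frame("side")[220:280,260:340,::-1]
cv2.imwrite("pics/s5.png",cv2.resize(im,None,fx=10,fy=10,interpolation=cv2.INTER_CUBIC))
for x in(612,656):
  for z in (126,138,150): print(x,z,((proj("side",[x,174.5,z])-[260,220])*10).round())
E
```

```text
t 6.55 p [634.5 174.5 102.1] yaw -2.11 xax [-0.001 -0.    -1.   ] F [-0.2  0.7  0.4] gap 34.1 q [ 0.11  0.33  1.69 -0.    1.12  0.15]
612 126 [497. 396.]
612 138 [497. 361.]
612 150 [497. 325.]
656 126 [344. 369.]
656 138 [343. 334.]
656 150 [342. 298.]
```

View pics/w5.png

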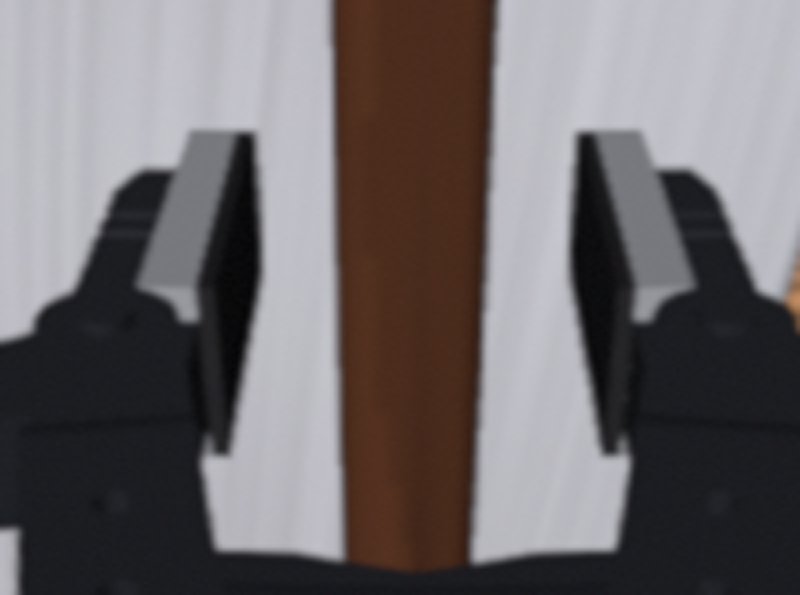

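View pics/s5.png

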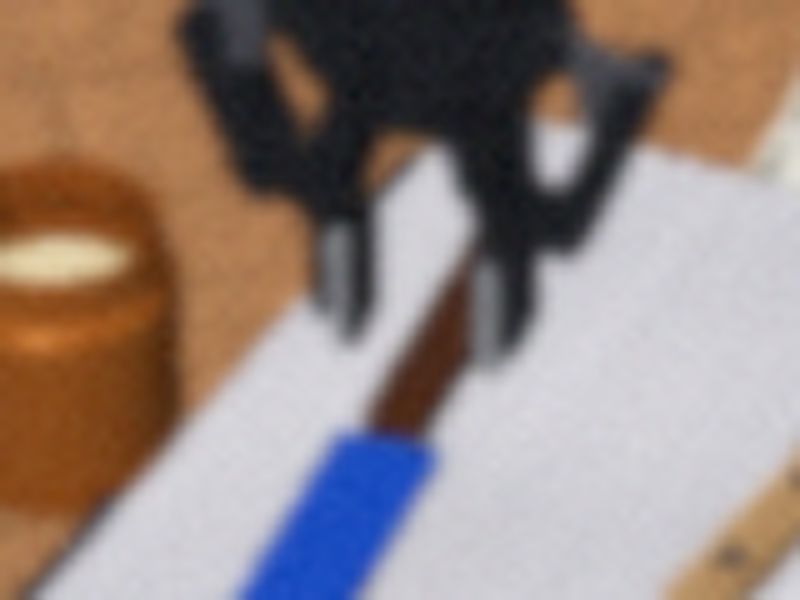

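By side-view triangulation the fingertips are at z≈137, so the offset is about 35 mm at this opening. I'll feel for the lid with a few more steps.

```bash
python3 -m handwheel '[[[0.02,0,0,0,0,0,0.4],[0.02,0,0,0,0,0,0.4]]]'
python3 -m handwheel '[[[0.013,0,0,0,0,0,0.4],[0.013,0,0,0,0,0,0.4]]]'
python3 -m handwheel '[[[0,0,0,0,0,0,0.1],[0,0,0,0,0,0,0.1],[0,0,0,0,0,0,0.1],[0,0,0,0,0,0,0.1]]]'
```

```text
t: 6.85
eef_pos: [634.4, 174.5, 99.0]
orientation: [-0.509, -0.491, 0.509, -0.491]
contact_force: [0.6, -1.0, 0.9]
finger_gap: 34.2
t: 7.05
eef_pos: [634.5, 174.5, 97.3]
orientation: [-0.509, -0.491, 0.509, -0.491]
contact_force: [0.9, -0.5, 0.3]
finger_gap: 34.3
t: 7.45
eef_pos: [634.9, 174.5, 97.8]
orientation: [0.509, 0.491, -0.509, 0.491]
contact_force: [0.9, -0.2, 0.9]
finger_gap: 15.7
```

```bash
python3 -m handwheel '[[[0,0,0,0,0,0,0.1],[0,0,0,0,0,0,0.1]]]'
python3 - <<'E'
from h import *
import cv2
st()
im=optics.grab_frame("wrist")[260:430,220:420,::-1]
cv2.imwrite("pics/w6.png",cv2.resize(im,None,fx=4,fy=3.5,interpolation=cv2.INTER_CUBIC))
im=optics.grab_frame("side")[220:280,260:340,::-1]
cv2.imwrite("pics/s6.png",cv2.resize(im,None,fx=10,fy=10,interpolation=cv2.INTER_CUBIC))
E
```

```text
t: 7.65
eef_pos: [634.9, 174.5, 97.8]
orientation: [0.509, 0.491, -0.509, 0.491]
contact_force: [0.6, 0.8, 0.9]
finger_gap: 15.6
t 7.65 p [634.9 174.5  97.8] yaw -2.11 xax [ 0.  0. -1.] F [0.6 0.8 0.9] gap 15.6 q [0.11 0.34 1.69 0.   1.11 0.15]
```

View pics/s6.png

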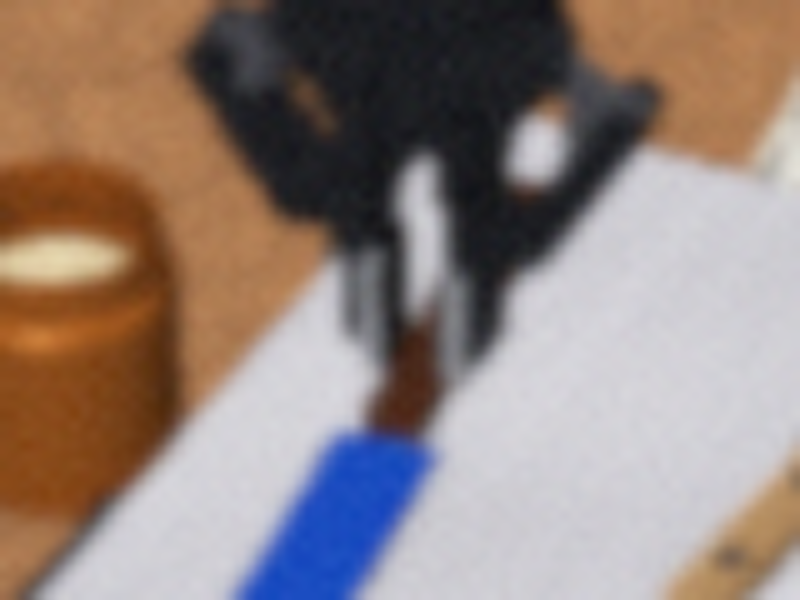

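View pics/w6.png

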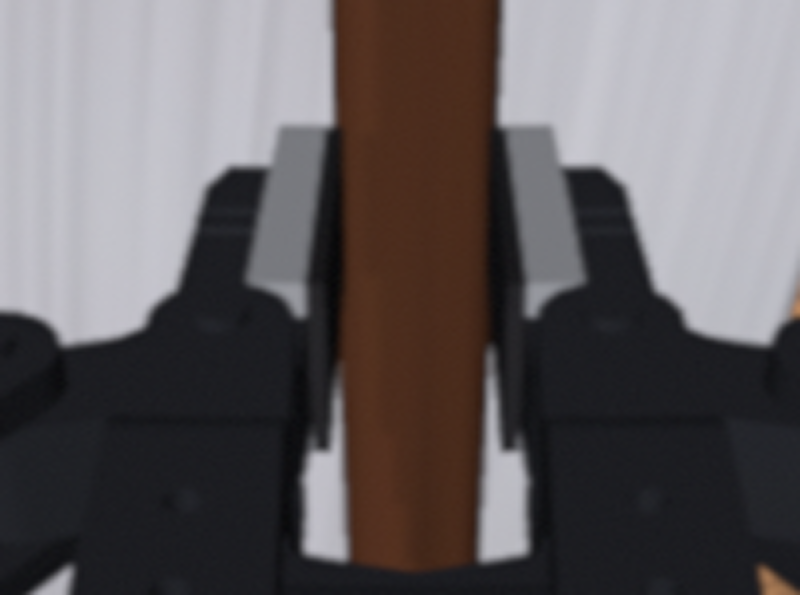

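Now the fingers hold the handle (gap stopped at 15.6), with tips about z≈130. I'll lift gently and check.

```bash
python3 -m handwheel '[[[-0.02,0,0,0,0,0,0.1],[-0.07,0,0,0,0,0,0.1],[-0.15,0,0,0,0,0,0.1],[-0.27,0,0,0,0,0,0.1],[-0.4,0,0,0,0,0,0.1],[-0.5,0,0,0,0,0,0.1],[-0.5,0,0,0,0,0,0.1]]]'
python3 - <<'E'
from h import *
import cv2
st()
cv2.imwrite("pics/s7.png",cv2.resize(optics.grab_frame("side")[180:330,220:420,::-1],None,fx=4,fy=4,interpolation=cv2.INTER_CUBIC))
E
```

```text
t: 8.45
eef_pos: [636.8, 174.8, 177.0]
orientation: [0.511, 0.489, -0.507, 0.492]
contact_force: [0.1, -0.8, 0.1]
finger_gap: 15.7
t 8.45 p [636.8 174.8 177. ] yaw -2.1 xax [ 0.007  0.001 -1.   ] F [ 0.1 -0.8  0.1] gap 15.7 q [0.11 0.26 1.64 0.   1.24 0.15]
```

View pics/s7.png

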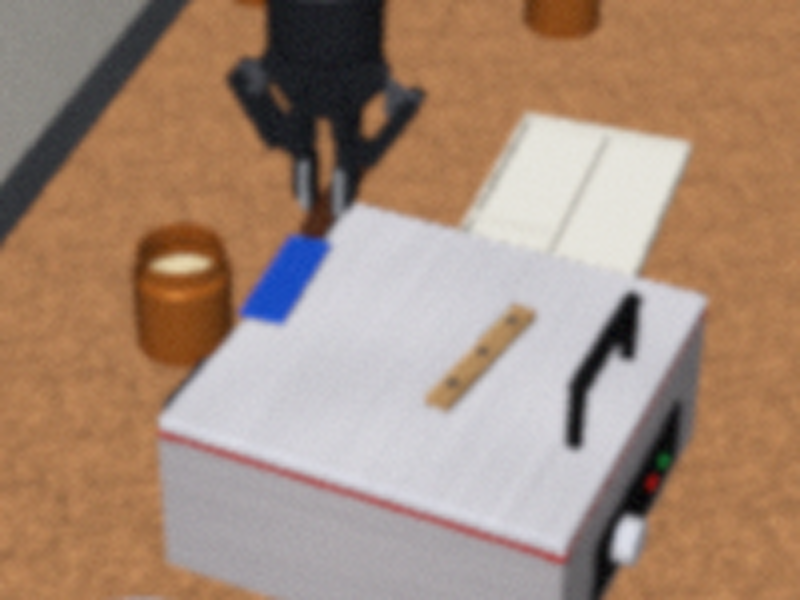

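The spatula is held level and clear of the lid. Carrying it to the tray.

```bash
python3 - <<'E'
from h import *
plan((590,54,180),Rdown(-3.4))
E
python3 -m handwheel '[[[0,-0.14,0.4,0,0,0,0.1],[0,-0.28,0.8,0.005,0,0,0.1],[0,-0.28,0.8,0.01,0,0,0.1],[0,-0.28,0.8,0.014,0,0,0.1],[0,-0.28,0.8,0.014,0,0,0.1]]]'
python3 - <<'E'
from h import *
st();plan((497.7,-186.8,100),Rdown(-3.4))
E
```

```text
shift [-0.036 -0.275  0.815] turn [ 0.014 -0.    -0.002] steps 2.5830157820524926 0.15308449417749814
t: 9.0
eef_pos: [587.8, 55.9, 171.7]
orientation: [-0.515, -0.485, 0.515, -0.484]
contact_force: [0.5, 0.2, -0.7]
finger_gap: 15.9
t 9.0 p [587.8  55.9 171.7] yaw -3.45 xax [-0.001  0.001 -1.   ] F [ 0.5  0.2 -0.7] gap 15.9 q [-0.08  0.12  1.81  0.    1.21 -0.02]
shift [ 0.478 -0.502  1.652] turn [-0.001 -0.     0.001] steps 5.373530761358922 0.011473937661742659
```

```bash
python3 -m handwheel '[[[0,-0.13,0.4,0,0,0,0.1],[0,-0.25,0.826,0,0,0,0.1],[0,-0.25,0.826,0,0,0,0.1],[0,-0.25,0.826,0,0,0,0.1]]]'
python3 -m handwheel '[[[0,-0.13,0.4,0,0,0,0.1],[0,-0.25,0.826,0,0,0,0.1],[0.1,-0.25,0.826,0,0,0,0.1],[0.3,-0.25,0.826,0,0,0,0.1],[0.5,-0.25,0.826,0,0,0,0.1],[0.5,-0.25,0.826,0,0,0,0.1],[0.5,-0.25,0.826,0,0,0,0.1]]]'
python3 - <<'E'
from h import *
import cv2
st();plan((497.7,-186.8,30),Rdown(-3.4))
cv2.imwrite("pics/t8.png",cv2.resize(optics.grab_frame("top")[200:340,300:480,::-1],None,fx=4,fy=4,interpolation=cv2.INTER_CUBIC))
cv2.imwrite("pics/w8.png",optics.grab_frame("wrist")[:,:,::-1])
E
```

```text
t: 9.4
eef_pos: [543.2, -67.0, 172.2]
orientation: [-0.515, -0.485, 0.515, -0.484]
contact_force: [0.8, 1.0, -0.5]
finger_gap: 15.4
t: 10.1
eef_pos: [499.5, -185.6, 97.4]
orientation: [-0.514, -0.486, 0.514, -0.485]
contact_force: [-0.3, -0.4, 0.1]
finger_gap: 15.3
t 10.1 p [ 499.5 -185.6   97.4] yaw -3.27 xax [-0.001  0.001 -1.   ] F [-0.3 -0.4  0.1] gap 15.3 q [-0.55  0.08  2.    0.    1.06 -0.49]
shift [ 0.449 -0.011  0.009] turn [ 0.001 -0.001  0.001] steps 1.3481055890696951 0.018548044215824552
```

View pics/t8.png

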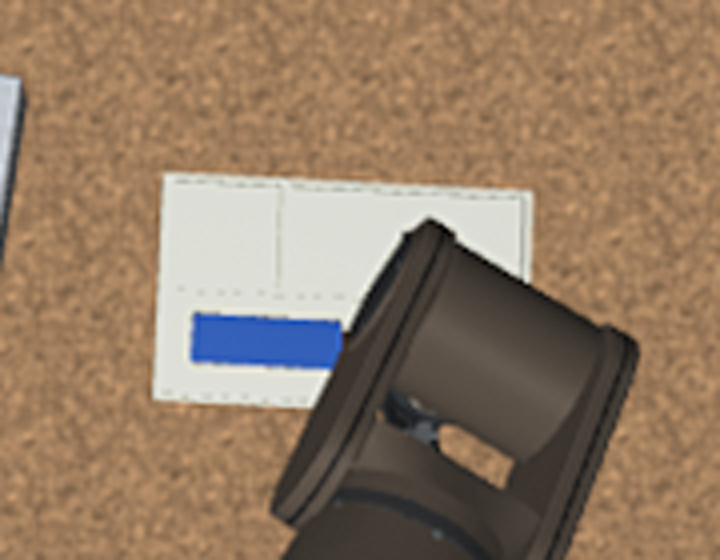

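View pics/w8.png

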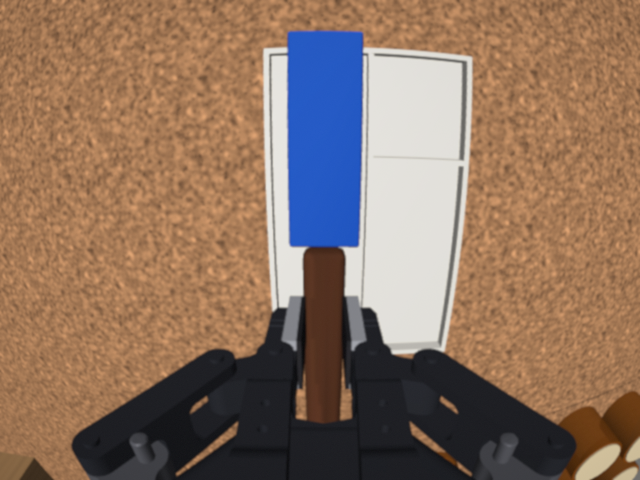

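```bash
python3 - <<'E'
from h import *
print(ray("top",((192.5)/4-.5+300,(337.5)/4-.5+200),130).round(1), ray("top",((342)/4-.5+300,(344.5)/4-.5+200),130).round(1))
print("w tip",fray((326,31.5),130).round(1),"junct",fray((324,246),138).round(1))
for b in (0,1): print("tray corners w",fray((266,49),16).round(1),fray((471,57),16).round(1),fray((442,351),16).round(1), "midwall end",fray((368,54),16).round(1))
E
```

```text
[508.  -66.3 130. ] [ 503.4 -155.9  130. ]
w tip [508.9 -68.8 130. ] junct [ 503.1 -155.4  138. ]
tray corners w [469.1 -50.9  16. ] [616.8 -59.   16. ] [ 601.7 -305.    16. ] midwall end [539.9 -59.   16. ]
tray corners w [469.1 -50.9  16. ] [616.8 -59.   16. ] [ 601.7 -305.    16. ] midwall end [539.9 -59.   16. ]
```

The spatula centre is about (502.7, -172.3) against a slot centre of about (498.6, -174.5). I'll correct by -4/-2 mm on the way down.

```bash
python3 -m handwheel '[[[0.15,-0.027,0.013,0,0,0,0.1],[0.3,-0.027,0.013,0,0,0,0.1],[0.45,-0.027,0.013,0,0,0,0.1],[0.6,-0.027,0.013,0,0,0,0.1],[0.68,-0.027,0.013,0,0,0,0.1],[0.68,-0.027,0.013,0,0,0,0.1],[0.68,-0.027,0.013,0,0,0,0.1]]]'
python3 - <<'E'
from h import *
import cv2
st();plan((496,-187.5,-22),Rdown(-3.4))
cv2.imwrite("pics/w9.png",optics.grab_frame("wrist")[:,:,::-1])
E
```

```text
t: 10.9
eef_pos: [496.0, -189.0, -3.0]
orientation: [0.515, 0.484, -0.514, 0.486]
contact_force: [0.6, -1.1, -0.4]
finger_gap: 15.4
t 10.9 p [ 496. -189.   -3.] yaw -3.34 xax [ 0.002 -0.001 -1.   ] F [ 0.6 -1.1 -0.4] gap 15.4 q [-0.56  0.22  2.05  0.    0.86 -0.5 ]
shift [ 0.127 -0.001 -0.01 ] turn [ 0.001  0.001 -0.001] steps 0.38122413843814446 0.016856039973377587
```

View pics/w9.png

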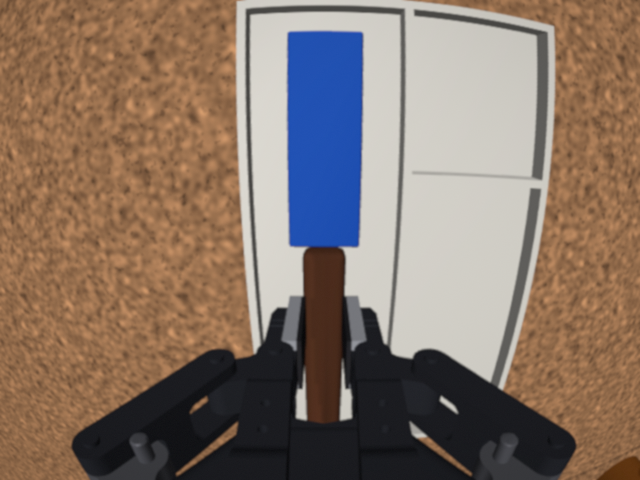

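The spatula is well centred over the long compartment. I'll lower it by the last 20 mm slowly, watching the force.

```bash
python3 -m handwheel '[[[0.05,0,0,0,0,0,0.1],[0.09,0,0,0,0,0,0.1],[0.115,0,0,0,0,0,0.1],[0.115,0,0,0,0,0,0.1]]]'
python3 -m handwheel '[[[0.01,0,0,0,0,0,0.1],[0.01,0,0,0,0,0,0.1]]]'
python3 -m handwheel '[[[0.01,0,0,0,0,0,0.1],[0.01,0,0,0,0,0,0.1]]]'
```

```text
t: 11.35
eef_pos: [494.1, -188.1, -22.5]
orientation: [-0.514, -0.486, 0.515, -0.484]
contact_force: [-0.8, -0.1, -0.8]
finger_gap: 15.5
t: 11.55
eef_pos: [494.9, -188.6, -23.1]
orientation: [0.514, 0.485, -0.514, 0.485]
contact_force: [0.3, -0.5, -0.2]
finger_gap: 15.2
t: 11.75
eef_pos: [495.0, -188.7, -23.3]
orientation: [-0.514, -0.485, 0.515, -0.485]
contact_force: [-2.2, 1.9, 7.1]
finger_gap: 15.3
```

I get contact at TCP z=-23.3, as predicted (-23.2). Releasing partway, then backing out.

```bash
python3 -m handwheel '[[[-0.008,0,0,0,0,0,0.1],[-0.008,0,0,0,0,0,0.35],[-0.008,0,0,0,0,0,0.35],[-0.008,0,0,0,0,0,0.35],[-0.1,0,0,0,0,0,0.35],[-0.25,0,0,0,0,0,0.35],[-0.5,0,0,0,0,0,0.4],[-0.8,0,0,0,0,0,0.4],[-0.95,0,0,0,0,0,0.4],[-0.95,0,0,0,0,0,0.4]]]'
python3 - <<'E'
from h import *
import cv2
st();plan((540,-30,140),Rdown(-15.1))
cv2.imwrite("pics/w10.png",optics.grab_frame("wrist")[:,:,::-1])
E
```

```text
t: 12.75
eef_pos: [497.9, -190.4, 123.9]
orientation: [0.515, 0.481, -0.513, 0.489]
contact_force: [0.3, 0.1, 0.2]
finger_gap: 34.2
t 12.75 p [ 497.9 -190.4  123.9] yaw -3.35 xax [ 0.009 -0.006 -1.   ] F [0.3 0.1 0.2] gap 34.2 q [-0.56  0.04  1.99  0.    1.1  -0.5 ]
shift [-0.111  0.219 -1.083] turn [ 0.13   0.003 -0.006] steps 3.3316736742672726 1.3691576319578143
```

View pics/w10.png

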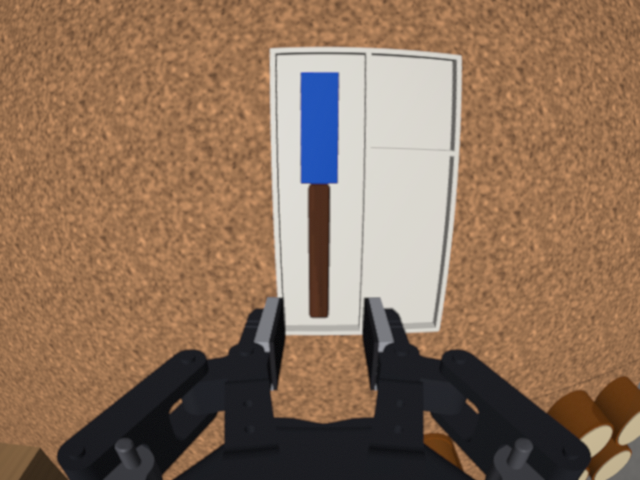

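The spatula is lying in the long compartment. Next, the wick bar.

```bash
python3 -m handwheel '[[[-0.2,0.05,-0.3,0.05,0,0,0.4],[-0.3,0.08,-0.7,0.1,0,0,0.4],[-0.3,0.08,-1,0.13,0,0,0.4],[-0.3,0.08,-1,0.13,0,0,0.4],[-0.3,0.08,-1,0.13,0,0,0.4]]]'
python3 - <<'E'
from h import *
st();plan((523,193,150),Rdown(-15.1))
E
```

```text
t: 13.3
eef_pos: [514.6, -37.8, 161.4]
orientation: [-0.56, -0.432, 0.561, -0.431]
contact_force: [-1.0, -0.7, -0.3]
finger_gap: 34.3
t 13.3 p [514.6 -37.8 161.4] yaw -14.84 xax [-0.003  0.001 -1.   ] F [-1.  -0.7 -0.3] gap 34.3 q [-0.27 -0.04  1.99 -0.    1.19 -0.01]
shift [ 0.077 -0.34  -1.501] turn [0.003 0.    0.002] steps 4.623792372165889 0.03476478632460388
```

```bash
python3 -m handwheel '[[[0,-0.1,-0.4,0,0,0,0.4],[0,-0.17,-0.75,0,0,0,0.4],[0,-0.17,-0.75,0,0,0,0.4],[0,-0.17,-0.75,0,0,0,0.4]]]'
python3 -m handwheel '[[[0.02,-0.1,-0.4,0,0,0,0.4],[0.07,-0.17,-0.75,0,0,0,0.4],[0.07,-0.17,-0.75,0,0,0,0.4],[0.07,-0.17,-0.75,0,0,0,0.4]]]'
python3 - <<'E'
from h import *
import cv2
st();plan((523,193,105),Rdown(-15.1))
cv2.imwrite("pics/w11.png",optics.grab_frame("wrist")[:,:,::-1])
E
```

```text
t: 13.7
eef_pos: [519.7, 76.1, 161.6]
orientation: [-0.56, -0.431, 0.561, -0.43]
contact_force: [-0.1, -0.5, 0.6]
finger_gap: 33.9
t: 14.1
eef_pos: [524.7, 190.6, 151.2]
orientation: [-0.56, -0.431, 0.562, -0.43]
contact_force: [-0.3, -0.4, -1.7]
finger_gap: 33.9
t 14.1 p [524.7 190.6 151.2] yaw -14.98 xax [-0.002 -0.001 -1.   ] F [-0.3 -0.4 -1.7] gap 33.9 q [ 0.17  0.07  1.9  -0.    1.17  0.43]
shift [ 0.308 -0.014 -0.013] turn [0.001 0.001 0.001] steps 0.9251768164619283 0.02108965052863753
```

View pics/w11.png

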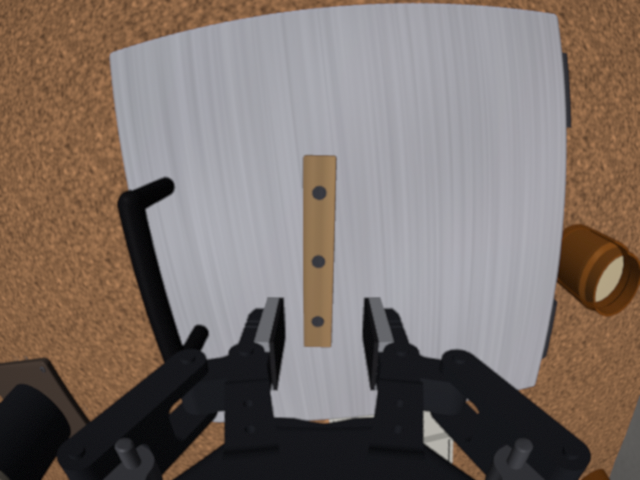

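```bash
python3 - <<'E'
from h import *
print(fray((318.5,261.5),134).round(1),fray((320,155.5),134).round(1),fray((318,347),134).round(1))
E
python3 -m handwheel '[[[0.1,-0.014,-0.01,0,0,0,0.4],[0.22,-0.014,-0.01,0,0,0,0.4],[0.3,-0.014,-0.01,0,0,0,0.4],[0.335,-0.014,-0.01,0,0,0,0.4],[0.335,-0.014,-0.01,0,0,0,0.4]]]'
```

```text
[523.3 192.4 134. ] [539.9 250.5 134. ] [507.2 135.  134. ]
t: 14.65
eef_pos: [522.5, 192.1, 100.8]
orientation: [-0.561, -0.43, 0.562, -0.43]
contact_force: [-0.1, -0.1, -0.4]
finger_gap: 34.3
```

```bash
python3 -m handwheel '[[[0.02,0,0,0,0,0,0.4],[0.02,0,0,0,0,0,0.4]]]'
python3 -m handwheel '[[[0.013,0,0,0,0,0,0.4],[0.013,0,0,0,0,0,0.4]]]'
python3 -m handwheel '[[[0,0,0,0,0,0,0.1],[0,0,0,0,0,0,0.1],[0,0,0,0,0,0,0.1],[0,0,0,0,0,0,0.1]]]' 40
python3 - <<'E'
from h import *
import cv2
st()
cv2.imwrite("pics/s12.png",cv2.resize(optics.grab_frame("side")[220:310,260:380,::-1],None,fx=6,fy=6,interpolation=cv2.INTER_CUBIC))
p=pose()[0]
for s in(-1,1):
  for z in (126,134): print(((proj("side",[p[0]+9*s,p[1],z])-[260,220])*6).round())
E
```

```text
t: 14.85
eef_pos: [523.6, 193.0, 99.6]
orientation: [0.562, 0.43, -0.561, 0.43]
contact_force: [-0.4, 0.3, -0.0]
finger_gap: 34.1
t: 15.05
eef_pos: [523.3, 193.1, 97.4]
orientation: [0.561, 0.43, -0.561, 0.43]
contact_force: [-1.1, -0.7, 0.8]
finger_gap: 34.0
t: 15.45
eef_pos: [523.2, 193.0, 97.2]
orientation: [0.561, 0.43, -0.561, 0.43]
contact_force: [0.3, 1.3, 0.2]
finger_gap: 9.0
t 15.45 p [523.2 193.   97.2] yaw -15.06 xax [ 0. -0. -1.] F [0.3 1.3 0.2] gap 9.0 q [ 0.17  0.13  1.95 -0.    1.07  0.43]
[497. 299.]
[498. 285.]
[458. 292.]
[458. 278.]
```

View pics/s12.png

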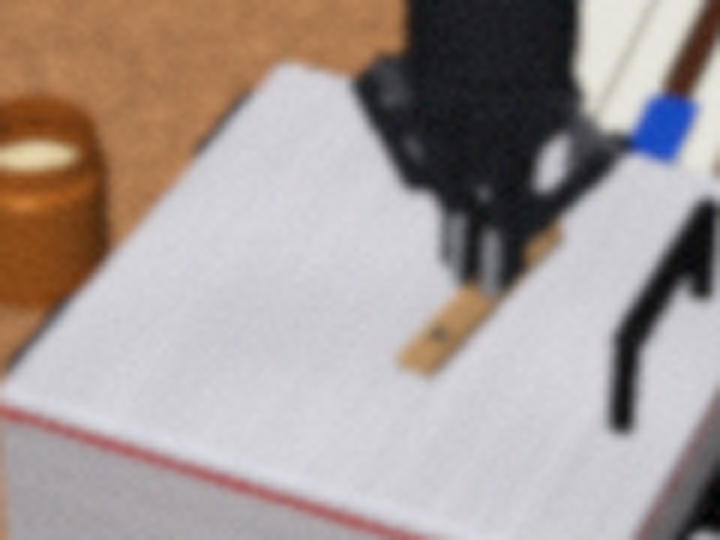

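The fingers closed just above the bar (gap 9), so they need to be 5 mm lower. Reopening and descending in steps.

```bash
python3 -m handwheel '[[[0,0,0,0,0,0,0.35],[0,0,0,0,0,0,0.35],[0,0,0,0,0,0,0.35],[0.02,0,0,0,0,0,0.35],[0.02,0,0,0,0,0,0.35]]]'
python3 -m handwheel '[[[0.014,0,0,0,0,0,0.35],[0.014,0,0,0,0,0,0.35]]]'
python3 -m handwheel '[[[0,0,0,0,0,0,0.1],[0,0,0,0,0,0,0.1],[0,0,0,0,0,0,0.1],[0,0,0,0,0,0,0.1]]]' 40
```

```text
t: 16.0
eef_pos: [522.8, 192.9, 93.6]
orientation: [-0.561, -0.43, 0.562, -0.43]
contact_force: [-0.0, 0.0, -0.1]
finger_gap: 29.7
t: 16.2
eef_pos: [522.9, 193.0, 91.6]
orientation: [-0.561, -0.43, 0.561, -0.43]
contact_force: [-0.6, -0.4, -0.1]
finger_gap: 29.8
t: 16.6
eef_pos: [523.2, 193.0, 92.2]
orientation: [0.561, 0.43, -0.561, 0.43]
contact_force: [-0.5, -0.5, 0.1]
finger_gap: 16.5
```

It's gripping at 16.5, but possibly shallowly. I'll go 2 mm deeper to be safe.

```bash
python3 -m handwheel '[[[0,0,0,0,0,0,0.35],[0,0,0,0,0,0,0.35],[0.014,0,0,0,0,0,0.35],[0.014,0,0,0,0,0,0.35],[0.014,0,0,0,0,0,0.1],[0.014,0,0,0,0,0,0.1],[0.014,0,0,0,0,0,0.1],[0.014,0,0,0,0,0,0.1]]]' 40
```

```text
t: 17.4
eef_pos: [523.2, 193.0, 90.0]
orientation: [0.561, 0.43, -0.561, 0.43]
contact_force: [0.6, -0.4, -0.6]
finger_gap: 16.6
```

```bash
python3 -m handwheel '[[[-0.02,0,0,0,0,0,0.1],[-0.07,0,0,0,0,0,0.1],[-0.15,0,0,0,0,0,0.1],[-0.27,0,0,0,0,0,0.1],[-0.4,0,0,0,0,0,0.1],[-0.5,0,0,0,0,0,0.1],[-0.5,0,0,0,0,0,0.1]]]'
python3 - <<'E'
from h import *
import cv2
st(); plan((569.1,-216.6,165),Rdown(-3.4))
cv2.imwrite("pics/w13.png",optics.grab_frame("wrist")[:,:,::-1])
E
```

```text
t: 18.1
eef_pos: [525.3, 193.4, 168.8]
orientation: [0.563, 0.429, -0.559, 0.431]
contact_force: [0.1, 1.2, -0.7]
finger_gap: 16.2
t 18.1 p [525.3 193.4 168.8] yaw -15.06 xax [ 0.007  0.001 -1.   ] F [ 0.1  1.2 -0.7] gap 16.2 q [0.17 0.05 1.89 0.   1.19 0.43]
shift [0.024 0.992 2.564] turn [-0.13  -0.001 -0.004] steps 8.247506775235875 1.3578280301218673
```

View pics/w13.png

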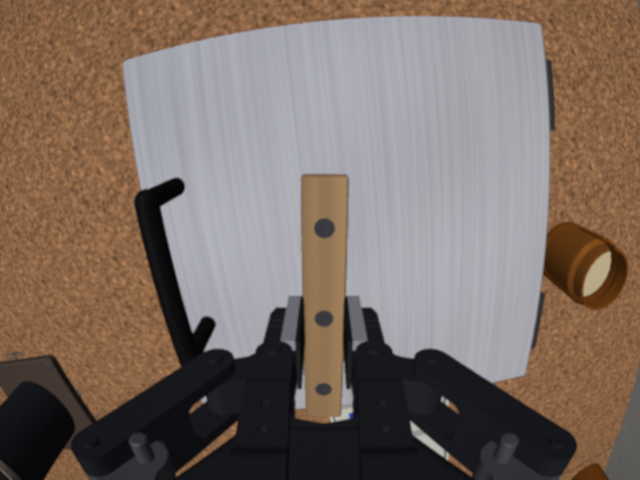

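```bash
python3 -m handwheel '[[[0,0.16,0.4,0,0,0,0.1],[0,0.33,0.855,0,0,0,0.1],[0,0.33,0.855,0,0,0,0.1],[0,0.33,0.855,0,0,0,0.1]]]'
python3 -m handwheel '[[[0,0.16,0.4,0,0,0,0.1],[0,0.33,0.855,0,0,0,0.1],[0,0.33,0.855,0,0,0,0.1],[0,0.33,0.855,0,0,0,0.1]]]'
python3 - <<'E'
from h import *
st(); plan((569.1,-216.6,90),Rdown(-3.4))
E
```

```text
t: 18.55
eef_pos: [537.3, 52.5, 163.7]
orientation: [-0.562, -0.429, 0.563, -0.429]
contact_force: [0.3, 0.6, -0.6]
finger_gap: 16.5
t: 18.95
eef_pos: [552.0, -83.6, 164.0]
orientation: [-0.562, -0.429, 0.563, -0.429]
contact_force: [0.9, 0.9, -1.0]
finger_gap: 16.5
t 18.95 p [552.  -83.6 164. ] yaw -15.33 xax [-0.001 -0.    -1.   ] F [ 0.9  0.9 -1. ] gap 16.5 q [-0.33  0.06  1.89 -0.    1.19 -0.06]
shift [0.494 0.345 0.825] turn [-0.133  0.     0.001] steps 3.0638328195999827 1.388577056840066
```

```bash
python3 -m handwheel '[[[0,0.16,0.4,-0.05,0,0,0.1],[0,0.345,0.825,-0.1,0,0,0.1],[0.1,0.345,0.825,-0.133,0,0,0.1],[0.3,0.345,0.825,-0.133,0,0,0.1],[0.5,0.345,0.825,-0.133,0,0,0.1],[0.5,0.345,0.825,-0.133,0,0,0.1],[0.5,0.345,0.825,-0.133,0,0,0.1]]]'
python3 - <<'E'
from h import *
import cv2
st();plan((569.1,-217.6,-15),Rdown(-3.4))
cv2.imwrite("pics/w14.png",optics.grab_frame("wrist")[:,:,::-1])
E
```

```text
t: 19.65
eef_pos: [569.5, -211.8, 89.2]
orientation: [-0.513, -0.488, 0.513, -0.486]
contact_force: [0.1, 0.2, 0.0]
finger_gap: 16.5
t 19.65 p [ 569.5 -211.8   89.2] yaw -3.03 xax [-0.002  0.002 -1.   ] F [0.1 0.2 0. ] gap 16.5 q [-0.52  0.25  1.83  0.    1.07 -0.47]
shift [0.694 0.001 0.04 ] turn [ 0.004 -0.001  0.001] steps 2.086279734765779 0.04627384846117798
```

View pics/w14.png

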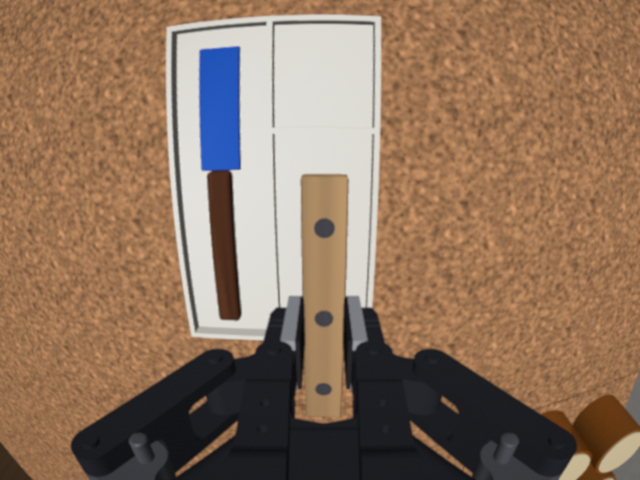

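```bash
python3 - <<'E'
from h import *
print("bar mid",fray((324,318.5),133).round(1),"far end",fray((325,175),133).round(1))
print("tray TL",fray((168,29),16).round(1),"TR",fray((381,17),16).round(1),"cross",fray((378,131),16).round(1),fray((274,131),16).round(1), "BL",fray((192,337),16).round(1),"midwall top",fray((272,22),16).round(1))
print("spat tip",fray((220,47.5),9).round(1),"hend",fray((229,319),17).round(1))
E
```

```text
bar mid [ 571.3 -213.1  133. ] far end [ 574.9 -151.8  133. ]
tray TL [468.8 -52.3  16. ] TR [618.5 -59.1  16. ] cross [ 612.4 -140.    16. ] [ 541.5 -136.4   16. ] BL [ 454.1 -298.    16. ] midwall top [544.5 -59.2  16. ]
spat tip [505.5 -71.7   9. ] hend [ 491.1 -279.6   17. ]
```

```bash
python3 -m handwheel '[[[0.1,-0.01,0.033,0,0,0,0.1],[0.25,-0.01,0.033,0,0,0,0.1],[0.45,-0.01,0.033,0,0,0,0.1],[0.6,-0.01,0.033,0,0,0,0.1],[0.7,-0.01,0.033,0,0,0,0.1],[0.7,-0.01,0.033,0,0,0,0.1],[0.7,-0.01,0.033,0,0,0,0.1]]]'
python3 - <<'E'
from h import *
import cv2
st()
cv2.imwrite("pics/w15.png",optics.grab_frame("wrist")[:,:,::-1])
E
```

```text
t: 20.4
eef_pos: [568.9, -218.6, -14.2]
orientation: [0.513, 0.486, -0.513, 0.487]
contact_force: [-0.3, 0.3, 0.3]
finger_gap: 16.5
t 20.4 p [ 568.9 -218.6  -14.2] yaw -3.09 xax [ 0.001 -0.001 -1.   ] F [-0.3  0.3  0.3] gap 16.5 q [-0.53  0.39  1.86 -0.    0.89 -0.48]
```

View pics/w15.png

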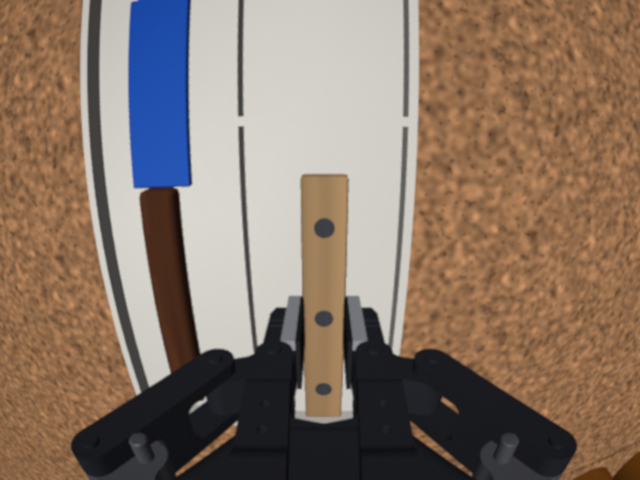

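The bar is centred over the short compartment. I'll lower it to contact (expected at about z=-31).

```bash
python3 -m handwheel '[[[0.05,0,0,0,0,0,0.1],[0.085,0,0,0,0,0,0.1],[0.1,0,0,0,0,0,0.1],[0.1,0,0,0,0,0,0.1]]]'
python3 -m handwheel '[[[0.01,0,0,0,0,0,0.1],[0.01,0,0,0,0,0,0.1]]]'
python3 -m handwheel '[[[0.008,0,0,0,0,0,0.1],[0.008,0,0,0,0,0,0.1]]]'
```

```text
t: 20.85
eef_pos: [567.7, -218.0, -30.6]
orientation: [-0.513, -0.487, 0.513, -0.486]
contact_force: [0.4, -0.4, -0.5]
finger_gap: 16.5
t: 21.05
eef_pos: [568.3, -218.3, -31.0]
orientation: [-0.513, -0.486, 0.513, -0.486]
contact_force: [-1.3, 1.9, 3.1]
finger_gap: 16.5
t: 21.25
eef_pos: [568.3, -218.3, -31.1]
orientation: [-0.513, -0.487, 0.513, -0.486]
contact_force: [-4.0, 2.2, 8.5]
finger_gap: 16.4
```

```bash
python3 -m handwheel '[[[-0.01,0,0,0,0,0,0.1],[-0.01,0,0,0,0,0,0.35],[-0.01,0,0,0,0,0,0.35],[-0.01,0,0,0,0,0,0.35],[-0.1,0,0,0,0,0,0.35],[-0.25,0,0,0,0,0,0.35],[-0.5,0,0,0,0,0,0.4],[-0.8,0,0,0,0,0,0.4],[-1,0,0,0,0,0,0.4],[-1,0,0,0,0,0,0.4]]]'
python3 - <<'E'
from h import *
import cv2
st();plan((440,209,190),Rdown(-8.7))
cv2.imwrite("pics/w16.png",optics.grab_frame("wrist")[:,:,::-1])
E
```

```text
t: 22.25
eef_pos: [572.0, -220.4, 125.1]
orientation: [0.515, 0.482, -0.512, 0.491]
contact_force: [0.5, -0.6, -0.2]
finger_gap: 34.2
t 22.25 p [ 572.  -220.4  125.1] yaw -3.08 xax [ 0.011 -0.007 -1.   ] F [ 0.5 -0.6 -0.2] gap 34.2 q [-0.53  0.21  1.8   0.    1.12 -0.48]
shift [-0.461 -1.028 -2.808] turn [ 0.062  0.003 -0.008] steps 9.076967989043483 0.6593259133151727
```

View pics/w16.png

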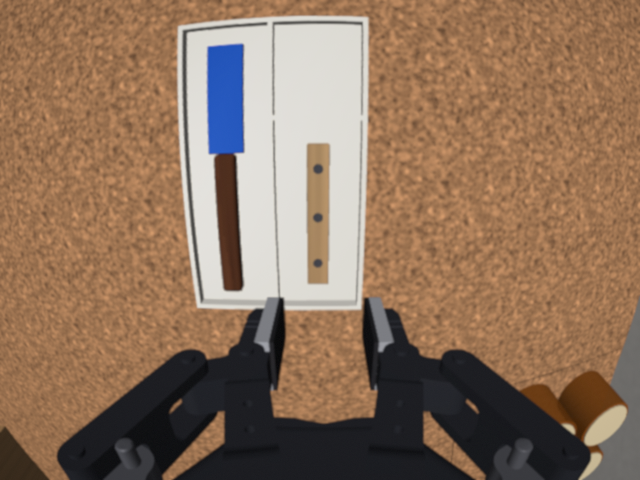

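Both tools lie flat in their compartments. I'll measure them numerically, then move to the lid handle.

```bash
python3 - <<'E'
from h import *
print("wick mid",fray((318,217),13).round(1),"ends",fray((318,143),13).round(1),fray((318,284),13).round(1),"spat",fray((226,44.5),9).round(1),fray((232.5,291),17).round(1))
print("cross",fray((363,118),16).round(1),"endwall inner",fray((318,301),16).round(1))
E
python3 -m handwheel '[[[-0.2,-0.1,-0.3,0,0,0,0.5],[-0.44,-0.25,-0.7,0,0,0,0.5],[-0.44,-0.34,-0.94,0,0,0,0.5],[-0.44,-0.34,-0.94,0,0,0,0.5],[-0.44,-0.34,-0.94,0,0,0,0.5]]]'
python3 -m handwheel '[[[0,-0.2,-0.5,0.03,0,0,0.5],[0,-0.34,-0.94,0.062,0,0,0.5],[0,-0.34,-0.94,0.062,0,0,0.5],[0,-0.34,-0.94,0.062,0,0,0.5],[0,-0.34,-0.94,0.062,0,0,0.5]]]'
python3 - <<'E'
from h import *
st();plan((440,209,190),Rdown(-8.7))
E
```

```text
wick mid [ 567.4 -215.3   13. ] ends [ 570.8 -156.    13. ] [ 564.  -274.8   13. ] spat [503.  -70.4   9. ] [ 489.  -276.3   17. ]
cross [ 606.1 -138.    16. ] endwall inner [ 563.1 -289.8   16. ]
t: 22.8
eef_pos: [523.9, -72.8, 182.8]
orientation: [-0.512, -0.487, 0.513, -0.487]
contact_force: [-0.3, -0.1, 0.3]
finger_gap: 42.9
t: 23.3
eef_pos: [481.3, 68.6, 182.1]
orientation: [-0.535, -0.461, 0.537, -0.461]
contact_force: [0.7, -0.2, -0.3]
finger_gap: 42.6
t 23.3 p [481.3  68.6 182.1] yaw -8.58 xax [-0.002 -0.001 -1.   ] F [ 0.7 -0.2 -0.3] gap 42.6 q [-0.07 -0.13  2.04 -0.    1.23  0.08]
shift [-0.053 -0.412 -0.884] turn [0.001 0.001 0.001] steps 2.9304959228439844 0.018816116303591906
```

```bash
python3 -m handwheel '[[[-0.05,-0.2,-0.42,0,0,0,0.5],[-0.05,-0.412,-0.87,0,0,0,0.5],[-0.05,-0.412,-0.87,0,0,0,0.5],[-0.05,-0.412,-0.87,0,0,0,0.5],[-0.05,-0.412,-0.87,0,0,0,0.5]]]'
python3 - <<'E'
from h import *
import cv2
st();plan((440,209,122),Rdown(-8.7))
cv2.imwrite("pics/w17.png",optics.grab_frame("wrist")[:,:,::-1])
E
```

```text
t: 23.8
eef_pos: [440.8, 206.2, 190.1]
orientation: [-0.536, -0.461, 0.537, -0.461]
contact_force: [-0.6, -0.5, 0.7]
finger_gap: 43.0
t 23.8 p [440.8 206.2 190.1] yaw -8.68 xax [-0.001 -0.001 -1.   ] F [-0.6 -0.5  0.7] gap 43.0 q [ 0.23 -0.14  2.03 -0.    1.25  0.38]
shift [ 0.454 -0.008 -0.018] turn [0.    0.001 0.   ] steps 1.363785476906737 0.00987260336353282
```

View pics/w17.png

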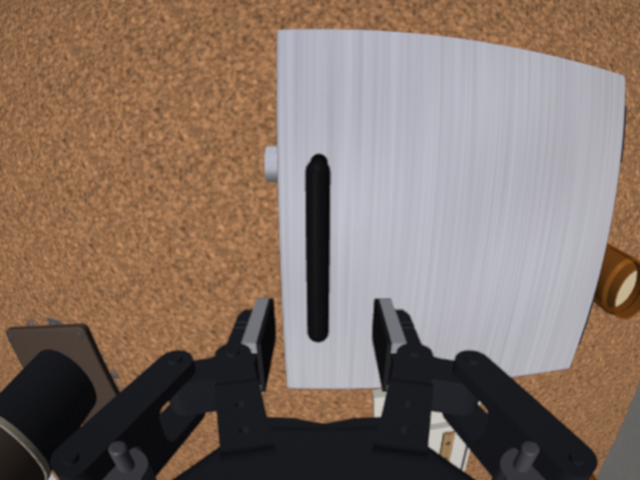

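```bash
python3 - <<'E'
from h import *
a=fray((318,161),171);b=fray((317.5,341),171);print(a.round(1),b.round(1),((a+b)/2).round(1))
E
python3 -m handwheel '[[[0.15,-0.012,-0.01,0,0,0,0.5],[0.3,-0.012,-0.02,0,0,0,0.5],[0.43,-0.012,-0.02,0,0,0,0.5],[0.43,-0.012,-0.02,0,0,0,0.5],[0.43,-0.012,-0.02,0,0,0,0.5]]]'
python3 - <<'E'
from h import *
import cv2
st()
p=pose()[0]
cv2.imwrite("pics/s18.png",cv2.resize(optics.grab_frame("side")[200:320,300:460,::-1],None,fx=5,fy=5,interpolation=cv2.INTER_CUBIC))
for z in (126,158,171): print(((proj("side",[p[0]-25,p[1],z])-[300,200])*5).round(),((proj("side",[p[0]+25,p[1],z])-[300,200])*5).round())
E
```

```text
[447.7 264.8 171. ] [429.6 153.  171. ] [438.7 208.9 171. ]
t: 24.35
eef_pos: [439.5, 208.9, 126.2]
orientation: [-0.537, -0.46, 0.537, -0.46]
contact_force: [0.6, 0.1, 0.8]
finger_gap: 43.2
t 24.35 p [439.5 208.9 126.2] yaw -8.84 xax [-0.001 -0.    -1.   ] F [0.6 0.1 0.8] gap 43.2 q [ 0.23 -0.07  2.09 -0.    1.12  0.39]
[393. 400.] [299. 383.]
[397. 352.] [302. 335.]
[399. 332.] [303. 315.]
```

View pics/s18.png

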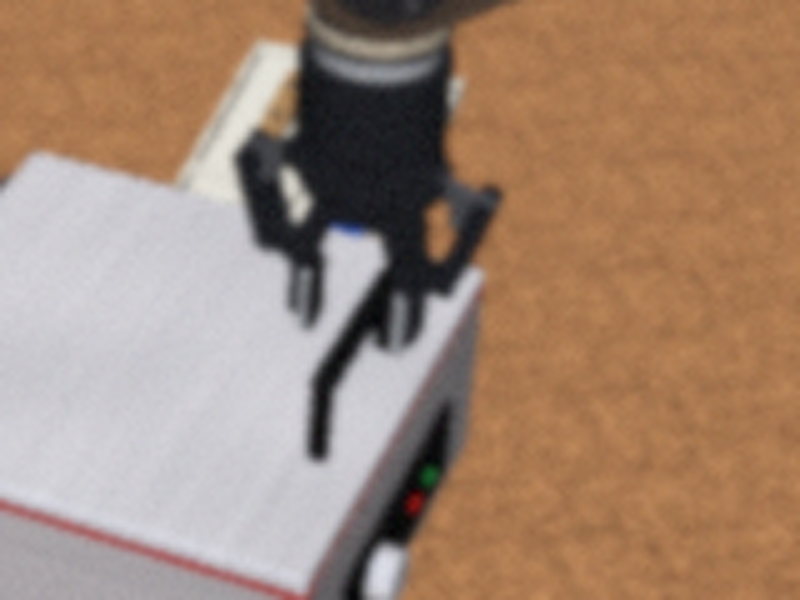

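Tips are at z≈163, straddling the bar. I'll go 7 mm lower, then close on it.

```bash
python3 -m handwheel '[[[0.025,-0.003,0,0,0,0,0.5],[0.05,-0.003,0,0,0,0,0.4],[0.05,-0.003,0,0,0,0,0.1],[0.05,-0.003,0,0,0,0,0.05],[0.05,-0.003,0,0,0,0,0.05],[0.05,-0.003,0,0,0,0,0.05],[0.05,-0.003,0,0,0,0,0.05],[0.05,-0.003,0,0,0,0,0.05]]]' 50
python3 - <<'E'
from h import *
import cv2
st()
cv2.imwrite("pics/s19.png",cv2.resize(optics.grab_frame("side")[200:320,300:460,::-1],None,fx=5,fy=5,interpolation=cv2.INTER_CUBIC))
# lift plan: rotate about hinge line by a
u=np.array([np.cos(np.radians(-8.7)),np.sin(np.radians(-8.7)),0]); yv=np.cross([0,0,1],u)
p,Rc,o=pose(); bar=np.array([438.9,209.2,171]); 
H=bar+252*u-np.array([0,0,61])
for a in (.01,.02,.03,.05,.07,.1,.12,.14,.15):
    Rr=R.from_rotvec(yv*a)   # sign check below
    d=Rr.apply(p-H)+H-p
    print(a,"bar",(Rr.apply(bar-H)+H-bar).round(1),"shift",(Rc.inv().apply(d)/150).round(3),"turn",((Rc.inv()*Rr*Rc).as_rotvec()/(np.pi/2)).round(3))
E
```

```text
t: 25.2
eef_pos: [437.9, 210.6, 118.9]
orientation: [-0.536, -0.461, 0.537, -0.461]
contact_force: [-4.2, 0.1, 3.1]
finger_gap: 12.2
t 25.2 p [437.9 210.6 118.9] yaw -8.67 xax [-0.001 -0.    -1.   ] F [-4.2  0.1  3.1] gap 12.2 q [ 0.24 -0.06  2.1   0.    1.11  0.39]
0.01 bar [ 0.6 -0.1  2.5] shift [-0.017  0.001  0.   ] turn [-0.     0.    -0.006]
0.02 bar [ 1.3 -0.2  5. ] shift [-0.034  0.001  0.   ] turn [-0.     0.    -0.013]
0.03 bar [ 1.9 -0.3  7.5] shift [-0.051  0.002  0.   ] turn [-0.     0.    -0.019]
0.05 bar [ 3.3 -0.5 12.5] shift [-0.084  0.005  0.   ] turn [-0.     0.    -0.032]
0.07 bar [ 4.8 -0.7 17.5] shift [-0.118  0.008  0.   ] turn [-0.     0.    -0.045]
0.1 bar [ 7.3 -1.1 24.9] shift [-0.168  0.014  0.   ] turn [-0.     0.    -0.064]
0.12 bar [ 9.  -1.4 29.7] shift [-0.202  0.019  0.   ] turn [-0.     0.    -0.076]
0.14 bar [10.9 -1.7 34.6] shift [-0.235  0.025  0.   ] turn [-0.     0.    -0.089]
0.15 bar [11.8 -1.8 37. ] shift [-0.252  0.028  0.   ] turn [-0.     0.    -0.095]
```

View pics/s19.png

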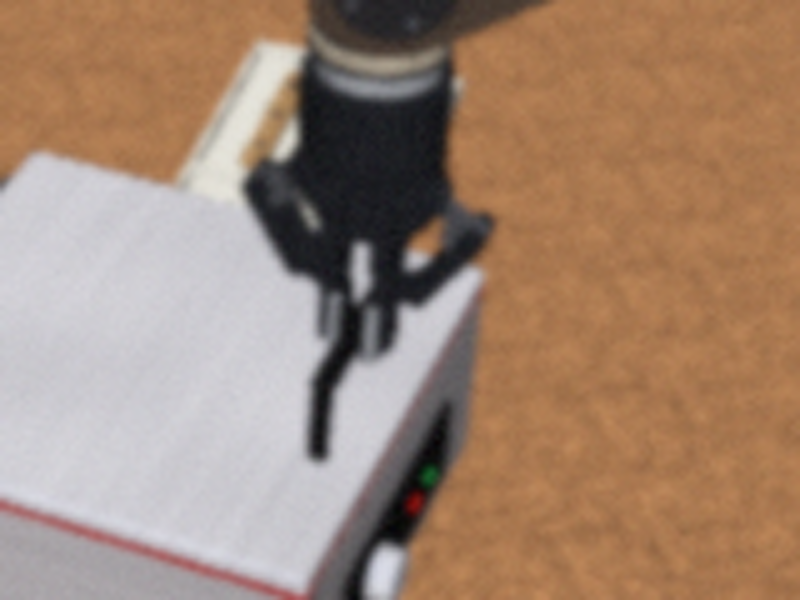

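The bar is gripped (12.2 mm reading on the 14 mm bar, the same -2 mm bias as before). Now I'll break the gasket slowly along the lid's arc, tilting the tool with it.

```bash
python3 -m handwheel '[[[-0.009,0,0,0,0,-0.003,0.05],[-0.017,0.001,0,0,0,-0.006,0.05],[-0.025,0.001,0,0,0,-0.009,0.05],[-0.025,0.001,0,0,0,-0.009,0.05]]]'
python3 -m handwheel '[[[-0.009,0,0,0,0,-0.003,0.05],[-0.017,0.001,0,0,0,-0.006,0.05],[-0.017,0.001,0,0,0,-0.006,0.05],[-0.017,0.001,0,0,0,-0.006,0.05]]]'
python3 -c "
from h import *
st()"
```

```text
t: 25.65
eef_pos: [437.4, 210.6, 120.4]
orientation: [-0.533, -0.465, 0.54, -0.456]
contact_force: [1.4, 2.6, -12.5]
finger_gap: 12.0
t: 26.05
eef_pos: [437.0, 210.6, 121.0]
orientation: [-0.53, -0.468, 0.543, -0.453]
contact_force: [4.9, 4.5, -23.5]
finger_gap: 12.2
t 26.05 p [437.  210.6 121. ] yaw -8.71 xax [-0.027  0.004 -1.   ] F [  4.9   4.5 -23.5] gap 12.2 q [ 0.23 -0.05  2.08  0.01  1.13  0.38]
```

```bash
python3 -m handwheel '[[[-0.006,0,0,0,0,-0.002,0.05],[-0.012,0,0,0,0,-0.004,0.05],[-0.012,0,0,0,0,-0.004,0.05]]]'
python3 -m handwheel '[[[-0.006,0,0,0,0,-0.002,0.05],[-0.012,0,0,0,0,-0.004,0.05],[-0.012,0,0,0,0,-0.004,0.05]]]'
python3 - <<'E'
from h import *
import cv2
st()
cv2.imwrite("pics/s20.png",cv2.resize(optics.grab_frame("side")[200:340,260:430,::-1],None,fx=4,fy=4,interpolation=cv2.INTER_CUBIC))
E
```

```text
t: 26.35
eef_pos: [436.7, 210.6, 121.3]
orientation: [-0.529, -0.47, 0.544, -0.451]
contact_force: [6.5, 7.1, -30.6]
finger_gap: 11.9
t: 26.65
eef_pos: [438.5, 210.3, 128.7]
orientation: [-0.527, -0.471, 0.545, -0.451]
contact_force: [-1.5, 1.5, -7.6]
finger_gap: 12.2
t 26.65 p [438.5 210.3 128.7] yaw -8.67 xax [-0.037  0.005 -0.999] F [-1.5  1.5 -7.6] gap 12.2 q [ 0.23 -0.05  2.07  0.01  1.16  0.38]
```

View pics/s20.png

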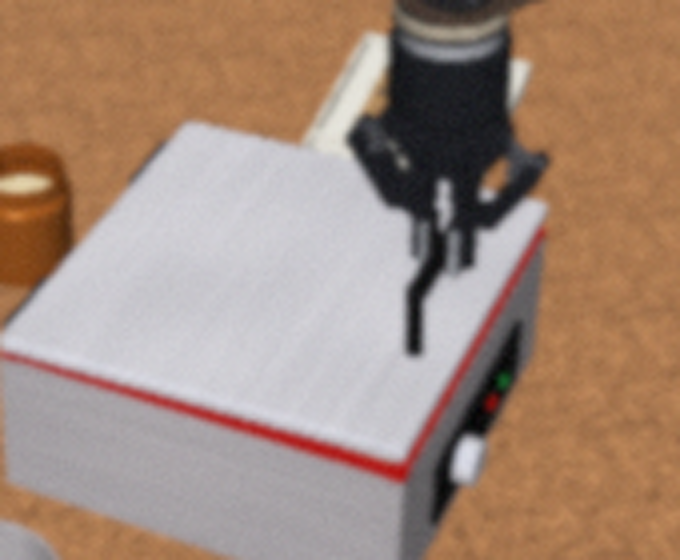

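The gasket broke in a controlled way: the bar rose about 10 mm (≈0.04 rad), the seal shows red, and force fell to 7.6 N. Next I'll work out the rest of the lift.

```bash
python3 - <<'E'
from h import *
u=np.array([np.cos(np.radians(-8.7)),np.sin(np.radians(-8.7)),0]); yv=np.cross([0,0,1],u)
p,Rc,o=pose(); bar=np.array([438.9,209.2,171]); H=bar+252*u-np.array([0,0,61])
for a in (.02,.04,.06,.08,.1):
    Rr=R.from_rotvec(yv*a); d=Rr.apply(p-H)+H-p
    print(a,d.round(1),"shift",(Rc.inv().apply(d)/150).round(3),"turn",((Rc.inv()*Rr*Rc).as_rotvec()/(np.pi/2)).round(3))
E
python3 -m handwheel '[[[-0.017,0,0,0,0,-0.006,0.05],[-0.034,0.001,0,0,0,-0.013,0.05],[-0.05,0.001,0,0,0,-0.019,0.05],[-0.067,0.003,0,0,0,-0.025,0.05],[-0.084,0.004,0,0,0,-0.032,0.05],[-0.084,0.004,0,0,0,-0.032,0.05]]]'
```

```text
0.02 [ 0.4 -0.1  5. ] shift [-0.034  0.002  0.   ] turn [-0.     0.    -0.013]
0.04 [ 1.  -0.1 10.1] shift [-0.067  0.004  0.   ] turn [-0.     0.    -0.025]
0.06 [ 1.6 -0.2 15.1] shift [-0.101  0.007  0.   ] turn [-0.     0.    -0.038]
0.08 [ 2.3 -0.4 20.1] shift [-0.135  0.011  0.   ] turn [-0.     0.    -0.051]
0.1 [ 3.1 -0.5 25.1] shift [-0.168  0.015  0.   ] turn [-0.     0.    -0.064]
t: 27.3
eef_pos: [440.4, 210.1, 142.9]
orientation: [-0.516, -0.483, 0.556, -0.437]
contact_force: [-3.2, -1.1, 0.4]
finger_gap: 12.0
```

```bash
python3 -m handwheel '[[[-0.017,0.002,0,0,0,-0.006,0.05],[-0.034,0.004,0,0,0,-0.013,0.05],[-0.05,0.006,0,0,0,-0.019,0.05],[-0.067,0.009,0,0,0,-0.025,0.05],[-0.075,0.01,0,0,0,-0.029,0.05],[-0.075,0.01,0,0,0,-0.029,0.05],[-0.075,0.01,0,0,0,-0.029,0.05],[-0.075,0.01,0,0,0,-0.029,0.05]]]'
python3 - <<'E'
from h import *
import cv2
st()
cv2.imwrite("pics/s21.png",cv2.resize(optics.grab_frame("side")[200:340,260:430,::-1],None,fx=4,fy=4,interpolation=cv2.INTER_CUBIC))
cv2.imwrite("pics/t21.png",optics.grab_frame("top")[:,:,::-1])
# predicted front-corner pixel vs lid angle (far +y front corner, underside of lid z=114)
u=np.array([np.cos(np.radians(-8.7)),np.sin(np.radians(-8.7)),0]); yv=np.cross([0,0,1],u)
bar=np.array([438.9,209.2,171]); H=bar+252*u-np.array([0,0,61])
for a in (0,.09,.12,.14,.16,.2):
    Rr=R.from_rotvec(yv*a)
    for zz in (16,4):
        c=H+Rr.apply(-280*u+140*yv+np.array([0,0,zz])); print(a,zz,((proj("side",c)-[260,200])*4).round(),end=" ")
    print()
E
```

```text
t: 28.1
eef_pos: [441.3, 209.9, 152.5]
orientation: [-0.504, -0.496, 0.566, -0.424]
contact_force: [-4.3, -0.5, -3.7]
finger_gap: 11.9
t 28.1 p [441.3 209.9 152.5] yaw -8.67 xax [-0.133  0.02  -0.991] F [-4.3 -0.5 -3.7] gap 11.9 q [ 0.21 -0.01  1.99  0.05  1.29  0.34]
0 16 [402. 460.] 0 4 [401. 475.] 
0.09 16 [400. 427.] 0.09 4 [400. 443.] 
0.12 16 [398. 416.] 0.12 4 [400. 432.] 
0.14 16 [397. 409.] 0.14 4 [399. 425.] 
0.16 16 [396. 401.] 0.16 4 [398. 417.] 
0.2 16 [392. 386.] 0.2 4 [395. 402.]
```

View pics/s21.png

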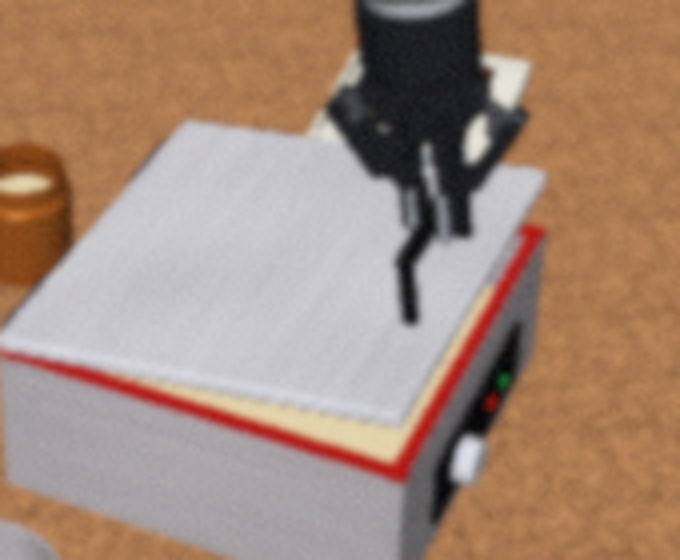

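View pics/t21.png

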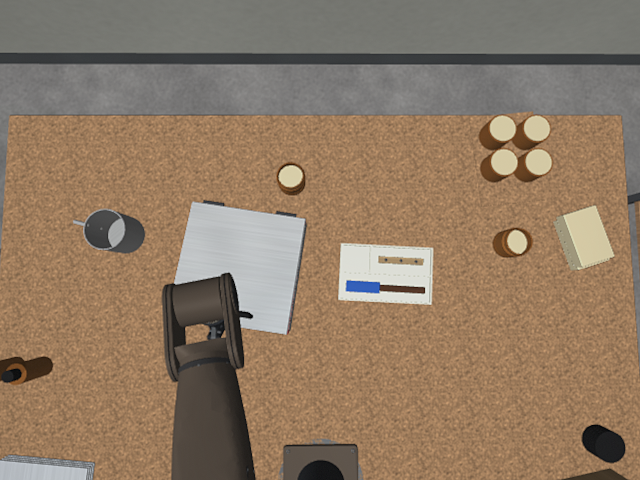

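The side view shows the lid's front corner lower edge at about row 424, so the angle is about 0.135–0.14 rad. In the top view both tools are in the tray and the jars and jug are where they started. A brief settle and a stillness check before handing in.

```bash
python3 -m handwheel '[[[0,0,0,0,0,0,0.05],[0,0,0,0,0,0,0.05],[0,0,0,0,0,0,0.05],[0,0,0,0,0,0,0.05],[0,0,0,0,0,0,0.05]]]'
python3 - <<'E'
from h import *
st(); print(np.abs(ctrl.get_obs()["dq"]).max().round(4))
print(ctrl.job_done()); st()
E
```

```text
t: 28.7
eef_pos: [441.3, 209.9, 152.5]
orientation: [-0.504, -0.496, 0.566, -0.424]
contact_force: [-6.5, -0.2, -3.9]
finger_gap: 11.9
t 28.7 p [441.3 209.9 152.5] yaw -8.67 xax [-0.133  0.02  -0.991] F [-6.5 -0.2 -3.9] gap 11.9 q [ 0.21 -0.01  1.99  0.05  1.29  0.34]
0.0018
the job is handed in; nothing more can be done
None
the job is handed in; nothing more can be done
```

I set the spatula down in the long compartment and the wick bar in the short one, then broke the lid free along its arc. I handed the job in at 28.7 s, still holding the lid ajar; no verdict was reported.

**Last checks:**
- **Tools:** in the final top view both tools lie lengthwise in their compartments. By my image measurements the spatula is within about 4 mm of its slot centre and the wick bar within about 5 mm. I did not measure either tool again after that.
- **Lid:** the side view and the tool's rise and tilt put the lid at about 0.135–0.14 rad, a gap of about 38–39 mm. The TCP reading did not change over the last 0.6 s and the joints moved at under 0.002 rad/s. The fingers stayed closed on the bar, with about 4–6 N on the wrist.
- **Jars and jug:** they are in the same place in the first and last top images, judged by eye only.

**What failed or disagreed:**
- **Fingertips:** they really sit about 35 mm behind the reported TCP. The first close on the spatula and the first on the wick bar met nothing for that reason. I found the true height from the side camera and small steps, and used it for the rest.
- **Gripper opening:** it reads about 2 mm low on known widths.
- **Gasket:** it let go at about 30 N measured at the wrist, against the stated 14–18 N. The lid then jumped only to about 0.04 rad.

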